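Line up the slide boxes in the bench square

TASK

Line up the three white slide boxes (two lie on the sloping rack, one on the worktop) as one neat row in the L-shaped aluminium bench square. They must lie flat on the worktop, tops up, long sides touching one another without gaps, each with a short end up against the square's long bar and the first box up against its short arm. Leave the two glass flasks, the brown bottle and the small beaker standing where they are.

Things in the scene. Friction and masses are not known exactly. Their poses are not given: they have to be found in the camera images.
- box_a: One of three identical closed white cardboard slide boxes, 52 x 77 x 22 mm (own x, y, z), 0.14 kg. Origin at the centre of its underside; z points out of its top. At the start it lies on the sloping rack with its long side against the lip, its x pointing up the slope; its top must stay up in the row.
- box_b: One of three identical closed white cardboard slide boxes, 52 x 77 x 22 mm (own x, y, z), 0.14 kg. Origin at the centre of its underside; z points out of its top. At the start it lies on the sloping rack with its long side against the lip, its x pointing up the slope; its top must stay up in the row.
- box_c: One of three identical closed white cardboard slide boxes, 52 x 77 x 22 mm (own x, y, z), 0.14 kg. Origin at the centre of its underside; z points out of its top. At the start it lies flat on the worktop, turned anyhow, with the conical flask standing close to one of its short ends (on its +y side).
- square: L-shaped square of bare aluminium bar fixed to the worktop, 10 mm high, bars 18 mm wide. Origin: inner corner, at worktop height. The long bar is on the far side: inner face (facing -x, the robot) in the plane x = 0, from y = 0 to 282 mm. The short arm's inner face (facing +y) is in the plane y = 0, from x = 0 to -75 mm. The row belongs in x < 0, y > 0.
- corner (a point): The inner corner of the bench square, at worktop height; same axes as the square.
- rack: Fixed sloping rack, aluminium board on a dark stand. Origin: centre of its underside; y along the rack. The board's surface (196 mm wide) rises to +x at 35 degrees, from (x, z) = (-40, 42) to (35, 95) mm. Lip at its foot 7 mm high square to the board, 4 mm thick; end cheeks 12 mm high. Two boxes lie side by side against the lip: grip across their 52 mm, tool square to the board.
- conical_flask: Glass conical flask, 61 mm across, 104 mm high, loose; origin under its centre. Leave it alone.
- amber_bottle: Brown glass bottle, 94 mm across, 229 mm high, loose; origin under its centre. It stands behind the space between rack and square, or behind the square. Leave it alone.
- vol_flask: Glass volumetric flask with a round belly and a long thin neck, 79 mm across, 183 mm high, loose; origin under its centre. It stands behind the square, or behind the space between rack and square. Leave it alone.
- beaker: Small glass beaker, 46 mm across, 56 mm high, loose, on the robot's side of the square; origin under its centre. Leave it alone.
Mind the look-alikes: they are no part of the job. Leave any pink or turquoise look-alike of the box_b alone. What is shaped like the box_c but orange is not meant.

How it is judged:
At the end, for the whole second after the job is handed in: Box centres, in any order, at 26, 78 and 130 mm along the long bar from the short arm (-4 mm, +4/5/6 mm), 34.5 to 43.5 mm from the long bar's face, long sides square to it within 0.06 rad; flat on the worktop (underside under 4 mm, tilt under 0.05 rad), tops up, at rest (((y of box_a in the frame of corner between 0.022 and 0.03 m and y of box_b in the frame of corner between 0.074 and 0.083 m and y of box_c in the frame of corner between 0.126 and 0.136 m) or (y of box_a in the frame of corner between 0.022 and 0.03 m and y of box_c in the frame of corner between 0.074 and 0.083 m and y of box_b in the frame of corner between 0.126 and 0.136 m) or (y of box_b in the frame of corner between 0.022 and 0.03 m and y of box_a in the frame of corner between 0.074 and 0.083 m and y of box_c in the frame of corner between 0.126 and 0.136 m) or (y of box_b in the frame of corner between 0.022 and 0.03 m and y of box_c in the frame of corner between 0.074 and 0.083 m and y of box_a in the frame of corner between 0.126 and 0.136 m) or (y of box_c in the frame of corner between 0.022 and 0.03 m and y of box_a in the frame of corner between 0.074 and 0.083 m and y of box_b in the frame of corner between 0.126 and 0.136 m) or (y of box_c in the frame of corner between 0.022 and 0.03 m and y of box_b in the frame of corner between 0.074 and 0.083 m and y of box_a in the frame of corner between 0.126 and 0.136 m)) and x of box_a in the frame of corner between -0.0435 and -0.0345 m and angle between the y axis of each of box_a, box_b, box_c and the x axis of corner, either way round below 0.06 rad and angle between each of box_a, box_b, box_c's own z axis and vertical below 0.05 rad and height (world z) of each of box_a, box_b, box_c below 0.004 m and linear speed of each of box_a, box_b, box_c below 0.01 m/s and x of box_b in the frame of corner between -0.0435 and -0.0345 m and x of box_c in the frame of corner between -0.0435 and -0.0345 m); the robot touches nothing.
It fails at once if the conical flask is pushed away by more than 20 mm or tipped (distance of conical_flask from where it was at the start of the episode above 0.02 m or angle between conical_flask's own z axis and vertical above 0.3 rad).
It fails at once if the brown bottle is pushed away by more than 20 mm or tipped (distance of amber_bottle from where it was at the start of the episode above 0.02 m or angle between amber_bottle's own z axis and vertical above 0.3 rad).
It fails at once if the volumetric flask is pushed away by more than 20 mm or tipped (distance of vol_flask from where it was at the start of the episode above 0.02 m or angle between vol_flask's own z axis and vertical above 0.3 rad).
It fails at once if the small beaker is pushed away by more than 20 mm or tipped (distance of beaker from where it was at the start of the episode above 0.02 m or angle between beaker's own z axis and vertical above 0.3 rad).
It also fails if it takes over 72 s, if anything falls off the work surface, if the arm or the gripper's body presses on something with over 40 N, if the wrist force passes 120 N, or if a joint passes its speed limit or range.

ROBOT

A 6-joint arm with a two-finger parallel gripper is mounted at the origin on a cart in front of the work surface, level with it; the furniture and walls round the work are solid. World frame = base frame: x ahead of the robot, y to its left, z up, the work surface at z = 0. Lengths are in m, angles in rad, forces in N, time in s.
With the tool pointing down it reaches from about 0.375 to 0.975 m from the base axis. Payload 3.8 kg.
Tool frame: the origin (TCP) lies between the finger pads; the fingertips stand 8 mm ahead of it and the grasp point (between the pads) lies 11 mm behind it (tcp_to_tips is the distance from the TCP to the fingertips, in m); z points along the fingers, y is the line along which they close (so a half turn about z gives the same grasp; the last joint's range is limited). The gripper opens to 85 mm and grips with 20 to 120 N. Pads are 22 mm wide; open, the fingers measure 114 mm over their backs; the gripper's body (76 mm by 85 mm) begins 54 mm behind the grasp point. The pads swing forward as they close: fully open they stand 13 mm farther back than shut.
Start: joints at [-1.378, 0.264, 1.604, -0, 1.274, -0.037], TCP at [0.154, -0.657, 0.239] pointing down, gripper open.
Joint ranges: [-2.63, 2.63], [-0.94, 2.18], [0.31, 2.57], [-1.31, 4.45], [0, 2.66], [-2.55, 2.55]. Speed limits (rad/s): [2.57, 2.57, 3.14, 3.14, 3.14, 3.14].

INTERFACE

Orientations are given as a rotation vector (axis times angle).
In Python, from workcell import * gives the robot as it stands.
- The arm moves only by the tool move_arm, never from a script. Its argument "series" is one flat list of numbers, 7 for each row, row after row: the finger opening in cm, from 0 to 8.54, then the shift along the tool's x, y, z in cm, then the turn, a rotation vector about the tool's x, y, z in degrees. A call has 1 to 5 rows; each row shifts and turns the commanded pose from where the row before left it, along the tool's axes as they then stand; what a row does not reach is not made up. A row lasts 1/8 s, in which the tool goes at most 62.5 mm and 10.7 degrees, less where a joint would pass 70% of its speed; a pose out of reach is approached as far as the arm can. A call is refused whole if a number of a shift passes 6.25 or a number of a turn 10.7, either way. A call with a gripper value outside its range is refused whole. The fingers move at their own pace and stop on an object; "grip_force" is the grip in N (left out, the last holds). Time passes only in rows, so rows that do not move let the fingers close. It gives the time, the measured TCP pose, the force, the opening and the grip force at its end, in the units of the state.
- read_state(): the state, without advancing time (a new reading comes with each control period).
- read_camera(name): name is "side" or "top"; returns the picture (400x640x3 uint8, red, green, blue); there is no depth.
- calibration(name): a dict with "camera_matrix" (3x3 intrinsics, pixels), "k1" (the pictures are not rectified: a ray, as slopes to the right and down, at radius r is drawn at 1 + k1 r^2 times it, then the intrinsics apply), "rvec" (rotation vector, rad) and "tvec" (3), from world to camera coordinates, as OpenCV has them. Camera axes: x right, y down, z forward; pixel columns grow to the right and rows downward; lengths in m; the calibration is good to about 2 mm. A picture is of the moment at which its call begins. calibration takes no time and is no camera call.
- finish_job(): hands the job in; it is judged then, once.
The state is a dict: "time": time; "q": joint angles; "joint_vel": joint speeds; "joint_torque": joint torques, N m; "tool_pos": TCP position; "tcp_rot": TCP orientation; "wrist_force": force on the tool from outside, world axes, zero at the start; "torque": the same for the moment, N m; "width": opening from 0.0 (shut) to 1.0 (fully open); "grip_force": force on a finger pad.
Only numpy, scipy, OpenCV 4.12 (cv2) and the standard library are available. Lean on these libraries where they do the work, as an engineer would, in place of code of your own. Each camera call takes 0.05 s, during which the arm holds its last target. There are 200 camera calls.

## Working session

There is one attempt and no reset: what is moved stays moved. The work goes in short steps, Python scripts to look and compute and a tool call to move; the robot and the scene stay as the last step left them, time stands still between calls to the robot, and variables do not carry over. Pictures are saved under pics/ and viewed, at most 10 in all, crops included, and the job is handed in when it is done.

Besides the shell and the picture viewer there is one more tool, called by a JSON object that holds its "op" and its "data". move_arm: Moves the arm, as the interface text tells. Its arguments: {"type":"object","properties":{"series":{"type":"array"},"grip_force":{"type":"number"}},"required":["series"]}

```bash
ls; mkdir -p pics; python3 - <<'E'
from workcell import *
import cv2
for n in("side","top"):
    im=read_camera(n); cv2.imwrite(f"pics/{n}0.png",im[:,:,::-1]); c=calibration(n); print(n,c)
s=read_state(); print(s)
E
```

```text
pics
side {'camera_matrix': array([[419.52374853,   0.        , 322.84045163],
       [  0.        , 419.52374853, 197.68027884],
       [  0.        ,   0.        ,   1.        ]]), 'k1': -0.010622882574958897, 'rvec': array([ 2.06907244, -0.04226365,  0.0137016 ]), 'tvec': array([-0.58787188,  0.13495068,  1.44080904])}
top {'camera_matrix': array([[411.43362758,   0.        , 323.50156378],
       [  0.        , 411.43362758, 201.73774715],
       [  0.        ,   0.        ,   1.        ]]), 'k1': -0.04741324809921256, 'rvec': array([ 2.17854626, -2.21557302,  0.09744549]), 'tvec': array([0.085747  , 0.58446122, 1.44345829])}
{'time': 0.1, 'q': array([-1.37792777e+00,  2.64673468e-01,  1.60528000e+00,  5.72975654e-06,
        1.27369535e+00, -3.68639874e-02]), 'joint_vel': array([-0.00065382, -0.00180331, -0.00268019, -0.00080631, -0.00176778,
       -0.00134793]), 'joint_torque': array([ 1.45740764e-04, -5.16704857e+01, -3.68589520e+01, -4.03269439e-05,
        6.26164838e-03, -3.00232074e-06]), 'tool_pos': array([ 0.15360564, -0.65660967,  0.23806645]), 'tcp_rot': array([-3.11885340e+00, -3.59832389e-01,  2.42942011e-04]), 'wrist_force': array([-1.19958982, -0.47805354, -0.65201866]), 'torque': array([-0.02099322, -0.02573454, -0.04345744]), 'grip_force': 0.0, 'width': 1.001028567399128}
```

View pics/top0.png

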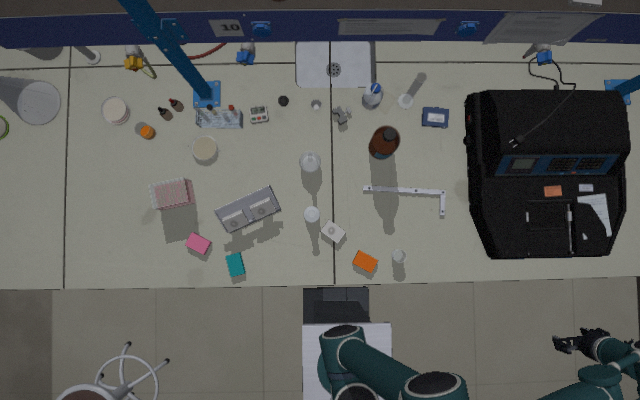

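View pics/side0.png

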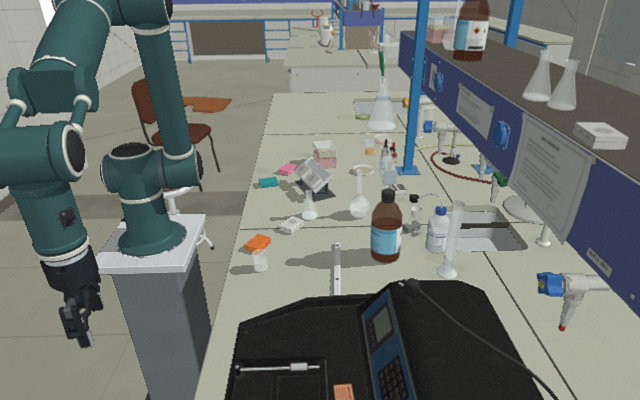

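Both pictures show the rack with two white boxes (top 232,220 and 261,208). Box_c candidates are the white box at top (333,232), beside the conical flask (312,215), and the orange look-alike at (365,261). Only the white one fits. The pink (199,243) and turquoise (236,264) ones are decoys. The square's corner is near top (441,195). I'll check this in an enlarged crop.

```bash
cat > h.py <<'E'
import numpy as np, cv2
from workcell import *
from scipy.spatial.transform import Rotation as R
CAL={n:calibration(n) for n in("side","top")}
def proj(n,P):
    c=CAL[n]; K=c["camera_matrix"]; P=np.atleast_2d(P)
    q=P@cv2.Rodrigues(c["rvec"])[0].T+c["tvec"]; s=q[:,:2]/q[:,2:]
    s=s*(1+c["k1"]*(s**2).sum(1,keepdims=True)); return s*K[0,0]+K[:2,2]
def ray(n,uv):
    c=CAL[n]; K=c["camera_matrix"]; d=(np.array(uv,float)-K[:2,2])/K[0,0]; s=d.copy()
    for _ in range(10): s=d/(1+c["k1"]*(s@s))
    A=cv2.Rodrigues(c["rvec"])[0]; return -A.T@c["tvec"], A.T@np.r_[s,1]
def at_z(n,uv,z=0):
    o,d=ray(n,uv); return o+d*(z-o[2])/d[2]
def tri(a,b):  # top uv, side uv
    o1,d1=ray("top",a); o2,d2=ray("side",b)
    t=np.linalg.lstsq(np.c_[d1,-d2],o2-o1,rcond=None)[0]
    p,q=o1+d1*t[0],o2+d2*t[1]; return (p+q)/2,np.linalg.norm(p-q)
def crop(n,im,x,y,w,h,k,name):
    cv2.imwrite("pics/"+name,cv2.resize(im[y:y+h,x:x+w,::-1],None,fx=k,fy=k,interpolation=cv2.INTER_CUBIC))
E
python3 - <<'E'
from h import *
t=cv2.imread("pics/top0.png")[:,:,::-1]; s=cv2.imread("pics/side0.png")[:,:,::-1]
crop("top",t,205,165,250,110,3.2,"topc.png") ; crop("side",s,240,150,140,150,4,"sidec.png")
# rough
for nm,uv,z in [("boxA",(232,220),.07),("boxB",(261,208),.07),("c",(333,232),.022),("corner",(441,195),.01),("barend",(365,188),.01),("conical",(312,222),0),("beaker",(399,262),0),("bottle",(384,150),0)]: print(nm,at_z("top",uv,z).round(3))
E
```

```text
boxA [0.525 0.39  0.07 ]
boxB [0.564 0.291 0.07 ]
c [0.478 0.044 0.022]
corner [ 0.604 -0.35   0.01 ]
barend [ 0.633 -0.074  0.01 ]
conical [0.515 0.118 0.   ]
beaker [ 0.366 -0.192  0.   ]
bottle [ 0.773 -0.149  0.   ]
```

View pics/topc.png

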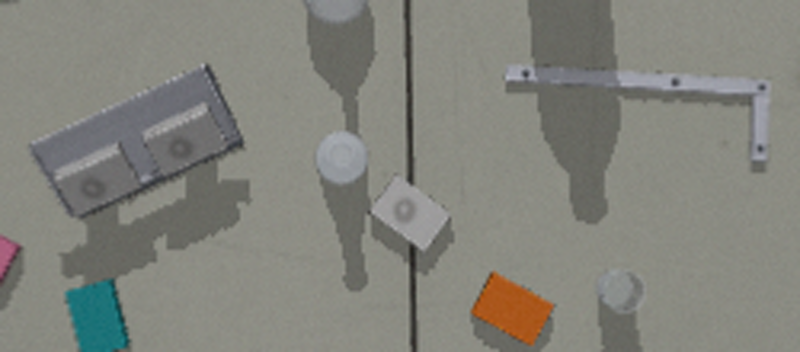

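View pics/sidec.png

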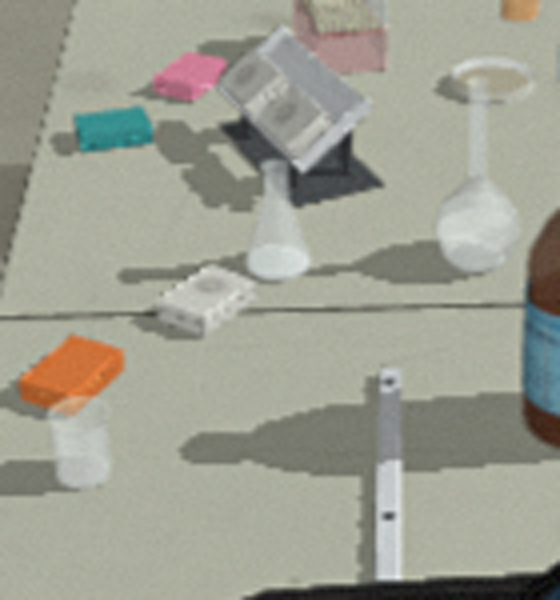

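The crops confirm it. In the top crop, white box_c is at (411,212) next to the conical flask (340,157), the orange look-alike is at (512,308), and the two white rack boxes are at about (97,182) and (184,139). The square's inner corner is at about (753,96). Next I'll fit the models in both views.

```bash
cat > fit.py <<'E'
from h import *
from scipy.optimize import least_squares
T=lambda x,y:(np.array([x,y])+.5)/3.2-.5+[205,165]
S=lambda x,y:(np.array([x,y])+.5)/4-.5+[240,150]
def w(p,L): c,s=np.cos(p[2]),np.sin(p[2]); L=np.atleast_2d(L)/1000.; return np.c_[p[0]+c*L[:,0]-s*L[:,1],p[1]+s*L[:,0]+c*L[:,1],p[3]+L[:,2]]
def fit(obs,p0):
    f=lambda p:np.r_[np.concatenate([(proj(n,w(p,l))[0]-uv) for n,uv,l in obs]),p[3]*100]
    r=least_squares(f,p0,loss="soft_l1"); print(r.x.round(4),np.abs(r.fun).round(1)); return r.x
t,s="top","side"
sq=fit([(t,T(770,81),(18,-18,10)),(t,T(508,66),(18,282,10)),(t,T(507,83),(0,282,10)),(t,T(752,160),(-75,0,10)),(t,T(767,160),(-75,-18,10)),(t,T(753,96),(0,0,10)),
 (s,S(380,370),(0,282,10)),(s,S(401,370),(18,282,10))],[.6,-.34,-.1,0])
rk=fit([(t,T(207,66),(35,-100,95)),(t,T(30,147),(35,100,95)),(t,T(243,144),(-47,-100,45)),(t,T(78,216),(-47,100,45)),
 (s,S(283,27),(28,100,105)),(s,S(370,102),(28,-100,105)),(s,S(300,170),(-47,-100,45)),(s,S(217,88),(-47,100,45))],[.55,.34,.41,0])
bc=fit([(t,T(398,176),(26,38.5,22)),(t,T(451,212),(26,-38.5,22)),(t,T(428,250),(-26,-38.5,22)),(t,T(371,211),(-26,38.5,22)),
 (s,S(208,266),(26,38.5,22)),(s,S(257,287),(26,-38.5,22)),(s,S(157,310),(-26,38.5,22)) if 0 else (s,S(205,320),(-26,-38.5,22))],[.478,.044,-.6,0])
np.savez("fit.npz",sq=sq,rk=rk,bc=bc)
def boxpts(x,y,tilt):
    c,sn=np.cos(tilt),np.sin(tilt); P=[]
    for z in(0,22):
        for a,b in((26,38.5),(26,-38.5),(-26,-38.5),(-26,38.5)): P.append((x[0]+c*a-sn*z,y+b,x[1]+sn*a+c*z))
    return np.array(P)
tl=np.radians(35)
from scipy.optimize import brentq
yb=[]
for c in(T(97,182),T(184,139)):
    f=lambda y:(proj(t,w(rk,(-18.7-12.6,y,56.9+18)))[0]-c)@np.array([.91,-.41])
    yb.append(brentq(f,-120,120))
print("box y on rack",yb)
ims={t:cv2.imread("pics/top0.png"),s:cv2.imread("pics/side0.png")}
def draw(n,off,size,k):
    x,y=off; im=cv2.resize(ims[n][y:y+size[1],x:x+size[0]],None,fx=k,fy=k,interpolation=cv2.INTER_CUBIC)
    def pl(P,col,closed=True): cv2.polylines(im,[np.int32(((proj(n,P)-off+.5)*k-.5)*8)],closed,col,1,cv2.LINE_AA,3)
    pl(w(sq,[(0,0,10),(0,282,10),(18,282,10),(18,-18,10),(-75,-18,10),(-75,0,10)]),(0,0,255))
    pl(w(bc,boxpts((0,0),0,0)[4:]),(0,0,255))
    pl(w(rk,[(35,-98,95),(35,98,95),(-40,98,42),(-40,-98,42)]),(0,255,0))
    for y in yb: pl(w(rk,boxpts((-18.7,56.9),y,tl)[4:]),(0,0,255))
    return im
a=draw(t,np.array([205,165]),(250,100),3.2); b=draw(s,np.array([265,150]),(100,70),4)
o=np.zeros((600,800,3),np.uint8); o[:320]=a; o[320:600,:400]=b; o[320:600,400:]=draw(s,np.array([270,205]),(100,70),4); cv2.imwrite("pics/fit.png",o)
E
python3 fit.py
```

```text
[ 0.607  -0.3486 -0.0647 -0.0055] [0.  0.3 0.3 0.2 0.2 0.1 0.  0.3 0.2 0.5 0.3 0.3 0.  0.1 0.2 0.  0.5]
[ 0.5661  0.3371  0.419  -0.0047] [0.1 0.3 1.2 0.1 0.  1.4 0.7 0.4 0.1 0.  0.6 0.9 0.2 0.2 0.7 0.9 0.5]
[ 0.4829  0.0439 -0.5348  0.0059] [ 1.7  0.9  0.7  1.3  0.6  0.3  0.6  1.  12.8  0.4 11.   5.4 10.6  6.6
  0.6]
box y on rack [58.31512452171156, -44.71880612690683]
```

View pics/fit.png

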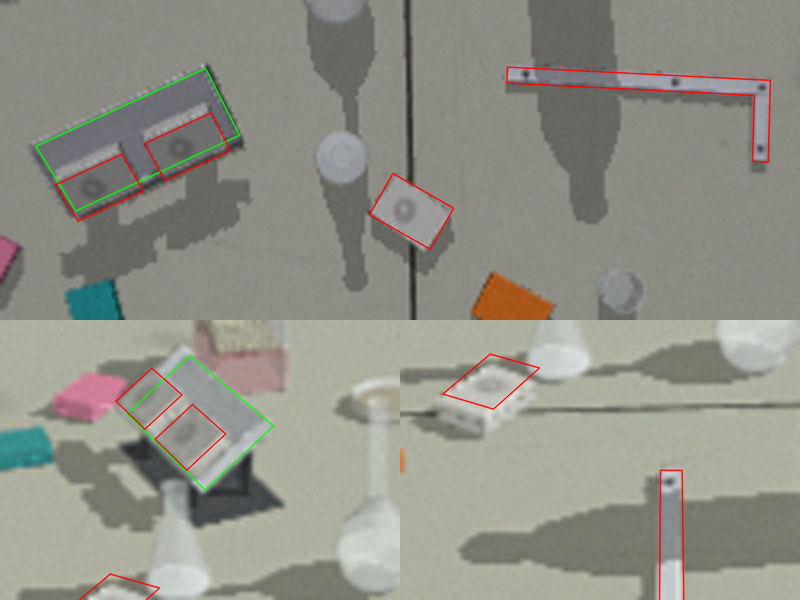

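The overlay fits the square well. Box_c fits in the top view, but I mis-assigned its side corners. The rack outline is off by about 1 px along the slope. I'll start moving toward box_c at height and refine the fits from the saved pictures.

{"op": "move_arm", "data": {"series": [8.5,3.7,-4.6,0,0,0,0,8.5,3.7,-4.6,0,0,0,0,8.5,3.7,-4.6,0,0,0,0,8.5,3.7,-4.6,0,0,0,0,8.5,3.7,-4.6,0,0,0,0]}}

```text
time: 0.72
tool_pos: [0.2818, -0.3891, 0.2388]
tcp_rot: [-3.12, -0.359, -0.0]
wrist_force: [1.7, -0.7, 0.8]
width: 0.998
grip_force: 0.0
```

```bash
cat > fit2.py <<'E'
import re
src=open("fit.py").read()
src=re.sub(r",\n \(s,S\(208.*?\]\,\[\.478","],[.478",src,flags=re.S)
src=src[:src.index("a=draw")]
exec(src)
np.savez("fit.npz",sq=sq,rk=rk,bc=bc)
print("side pred of box_c top corners (sidec px)",((proj(s,w(bc,boxpts((0,0),0,0)[4:]))-[240,150]+.5)*4-.5).round(0).tolist())
a=draw(t,np.array([210,180]),(76,60),5); b=draw(s,np.array([288,150]),(60,60),7)
im=ims[t]
o=np.zeros((600,800,3),np.uint8); o[:300,:380]=a; o[:420,380:]=b
raw=cv2.resize(im[180:240,210:286],None,fx=5,fy=5,interpolation=cv2.INTER_CUBIC); o[300:600,:380]=raw
o[420:600,380:]=cv2.resize(ims[s][210:235,272:330],(417,180),interpolation=cv2.INTER_CUBIC)[:, :420] if 0 else 0
cv2.imwrite("pics/fit2.png",o)
E
python3 fit2.py
```

```text
[ 0.607  -0.3486 -0.0647 -0.0055] [0.  0.3 0.3 0.2 0.2 0.1 0.  0.3 0.2 0.5 0.3 0.3 0.  0.1 0.2 0.  0.5]
[ 0.5661  0.3371  0.419  -0.0047] [0.1 0.3 1.2 0.1 0.  1.4 0.7 0.4 0.1 0.  0.6 0.9 0.2 0.2 0.7 0.9 0.5]
[ 0.4817  0.0425 -0.6184 -0.0019] [0.4 1.  1.  0.1 0.1 0.4 0.3 0.2 0.2]
box y on rack [58.31512452171156, -44.71880612690683]
side pred of box_c top corners (sidec px) [[260.0, 278.0], [208.0, 317.0], [160.0, 300.0], [213.0, 262.0]]
```

View pics/fit2.png

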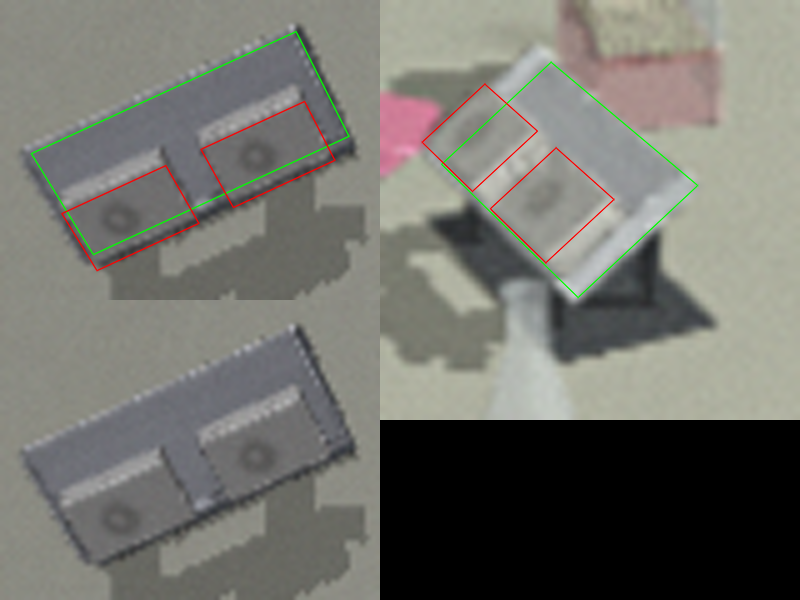

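{"op": "move_arm", "data": {"series": [8.5,3.6,-4.6,0,0,0,0,8.5,3.6,-4.6,0,0,0,0,8.5,3.6,-4.6,0,0,0,0,8.5,3.6,-4.6,0,0,0,0,8.5,3.6,-4.6,0,0,0,0]}}

```text
time: 1.35
tool_pos: [0.4046, -0.1243, 0.2392]
tcp_rot: [3.121, 0.36, 0.001]
wrist_force: [0.9, 0.1, -0.1]
width: 0.994
grip_force: 0.0
```

{"op": "move_arm", "data": {"series": [8.5,3.6,-4.6,0,0,0,0,8.5,3.6,-4.6,0,0,0,0,8.5,3.6,-4.6,0,0,0,0,8.5,0,0,0,0,0,-10.5,8.5,0,0,0,0,0,-10.5]}}

```text
time: 1.98
tool_pos: [0.4779, 0.034, 0.2386]
tcp_rot: [-2.999, -0.936, 0.002]
wrist_force: [-0.4, 0.1, 0.1]
width: 0.989
grip_force: 0.0
```

```bash
sed -i 's/p\[3\]\*100/p[3]*3000/' fit.py; sed -i '/^exec/q' fit2.py; cat >> fit2.py <<'E'
np.savez("fit.npz",sq=sq,rk=rk,bc=bc,yb=yb)
print("flask",at_z("top",T(340,157),.104), at_z("side",S(277,265),.0))
E
python3 fit2.py
cat > go.py <<'E'
# go.py x y z yaw_y(deg) [tilt deg]: remaining shift (tool axes as they now stand, cm) and turn (deg) from measured pose
import sys; from h import *
def target(yaw,tilt=0):
    # tool y along horizontal dir yaw (tilted up by tilt), tool z = down tilted forward along it
    a,t=np.radians(yaw),np.radians(tilt); h=np.array([np.cos(a),np.sin(a),0]); u=np.array([0,0,1.])
    y=h*np.cos(t)+u*np.sin(t); z=h*np.sin(t)-u*np.cos(t); return np.c_[np.cross(y,z),y,z]
def delta(p,Rt):
    s=read_state(); A=R.from_rotvec(s["tcp_rot"]).as_matrix()
    return (A.T@(np.array(p)-s["tool_pos"])*100).round(2), R.from_matrix(A.T@Rt).as_rotvec(degrees=True).round(1), s
if __name__=="__main__":
    v=list(map(float,sys.argv[1:])); d,r,s=delta(v[:3],target(*v[3:]))
    print("shift cm",d,"turn deg",r,"| t",s["time"],"pos",s["tool_pos"].round(4),"F",s["wrist_force"].round(1),"w",round(s["width"],3),"grip",round(s["grip_force"],1),"q",s["q"].round(2))
E
python3 go.py .477 .036 .012 -35.4
```

```text
[ 6.064e-01 -3.480e-01 -6.620e-02 -1.000e-04] [0.3 0.3 0.3 0.1 0.2 0.2 0.3 0.4 0.5 0.6 0.6 0.3 0.  1.5 0.1 1.4 0.2]
[ 5.659e-01  3.356e-01  4.202e-01 -1.000e-04] [0.2 0.2 1.3 0.1 0.3 1.4 0.5 0.4 0.2 0.9 0.6 1.8 0.2 1.1 0.6 0.  0.2]
[ 0.4818  0.0425 -0.6185 -0.    ] [0.4 1.  1.  0.1 0.1 0.4 0.3 0.2 0. ]
box y on rack [58.89676773124026, -43.79727757329587]
flask [0.54067458 0.12049074 0.104     ] [0.54054736 0.11368784 0.        ]
shift cm [ 0.07 -0.2  22.66] turn deg [ -0.1   0.1 -19.9] | t 1.975 pos [0.4779 0.034  0.2386] F [-0.4  0.1  0.1] w 0.989 grip 0.0 q [ 0.02 -0.11  2.01 -0.    1.25  0.98]
```

{"op": "move_arm", "data": {"series": [8.5,0,-0.2,5,0,0,-10,8.5,0,0,5,0,0,-9.9,8.5,0,0,5,0,0,0,8.5,0,0,4,0,0,0,8.5,0,0,2,0,0,0]}}

```text
time: 2.6
tool_pos: [0.4743, 0.0344, 0.0263]
tcp_rot: [-2.796, -1.427, 0.007]
wrist_force: [-0.3, -0.2, -1.4]
width: 0.992
grip_force: 0.0
```

```bash
python3 go.py .477 .036 .012 -35.4; python3 - <<'E'
from h import *
crop("side",read_camera("side"),260,190,90,60,8,"c1.png")
E
```

```text
shift cm [0.29 0.13 1.42] turn deg [-0.2  0.2 -0.5] | t 2.6 pos [0.4743 0.0344 0.0263] F [-0.3 -0.2 -1.4] w 0.992 grip 0.0 q [ 0.02  0.14  2.2  -0.    0.81  0.65]
```

View pics/c1.png

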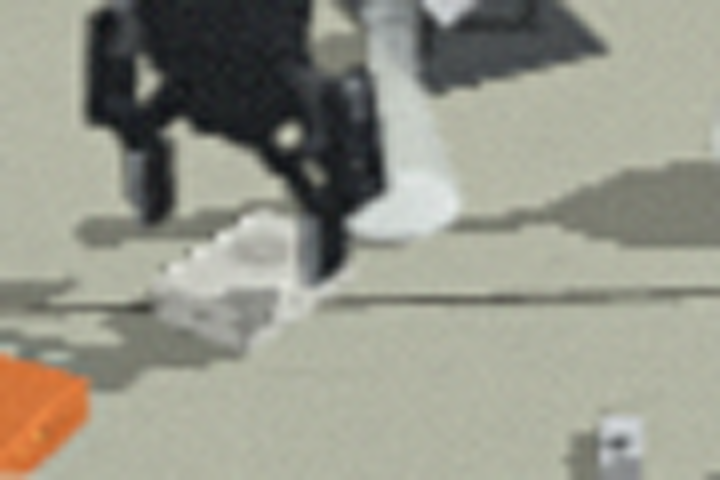

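The picture shows the fingers straddling box_c, with the left fingertip at (150,215) and the right at (320,275). The flask at (410,205) is clear. I'll lower and grip.

{"op": "move_arm", "data": {"series": [8.5,0.2,0.1,0.8,0,0,0,8.5,0,0,0.6,0,0,0,4.8,0,0,0,0,0,0,4.8,0,0,0,0,0,0,4.8,0,0,0,0,0,0], "grip_force": 40}}

```text
time: 3.28
tool_pos: [0.4796, 0.0355, 0.0163]
tcp_rot: [2.798, 1.428, 0.002]
wrist_force: [-1.3, 0.9, 4.7]
width: 0.595
grip_force: 42.4
```

{"op": "move_arm", "data": {"series": [4.8,0,0,0,0,0,0,4.8,0,0,0,0,0,0]}}

```text
time: 3.52
tool_pos: [0.4796, 0.0355, 0.0163]
tcp_rot: [2.798, 1.428, 0.002]
wrist_force: [-1.6, -0.0, 5.8]
width: 0.594
grip_force: 42.6
```

{"op": "move_arm", "data": {"series": [4.8,0,0,-2,0,0,0,4.8,0,0,-4,0,0,0,4.8,0,0,-5,0,0,0,4.8,0,0,-5,0,0,10,4.8,0,0,-2,0,0,10]}}

```text
time: 4.15
tool_pos: [0.4808, 0.0354, 0.1989]
tcp_rot: [3.005, 0.911, 0.009]
wrist_force: [0.9, 0.3, -2.0]
width: 0.595
grip_force: 42.7
```

```bash
python3 go.py .5577 -.2957 .017 -93.8
```

```text
shift cm [-12.09  31.75  18.23] turn deg [ 0.1 -0.3 37.5] | t 4.15 pos [0.4808 0.0354 0.1989] F [ 0.9  0.3 -2. ] w 0.595 grip 42.7 q [ 0.02 -0.08  2.05 -0.    1.16  1.  ]
```

{"op": "move_arm", "data": {"series": [4.8,-2,5.3,0,0,0,0,4.8,-2,5.3,0,0,0,0,4.8,-2,5.3,0,0,0,0,4.8,-2,5.3,0,0,0,0,4.8,-2,5.3,0,0,0,0]}}

```text
time: 4.78
tool_pos: [0.5444, -0.2418, 0.1948]
tcp_rot: [-3.004, -0.92, 0.0]
wrist_force: [1.3, -0.1, -1.4]
width: 0.593
grip_force: 42.7
```

{"op": "move_arm", "data": {"series": [4.8,-2,5.2,0,0,0,0,4.8,0,0,2,0,0,9.4,4.8,0,0,2,0,0,9.4,4.8,0,0,2,0,0,9.4,4.8,0,0,2,0,0,9.3]}}

```text
time: 5.4
tool_pos: [0.5566, -0.2943, 0.1139]
tcp_rot: [-3.14, 0.103, 0.001]
wrist_force: [-0.1, 0.4, -1.2]
width: 0.594
grip_force: 42.8
```

{"op": "move_arm", "data": {"series": [4.8,0,0,2,0,0,0,4.8,0,0,2,0,0,0,4.8,0,0,0,0,0,0]}}

```text
time: 5.78
tool_pos: [0.5553, -0.2933, 0.0726]
tcp_rot: [-3.138, 0.092, 0.007]
wrist_force: [-0.3, -0.1, -2.4]
width: 0.596
grip_force: 42.8
```

```bash
python3 go.py .5577 -.2957 .017 -93.8
```

```text
shift cm [0.28 0.24 5.56] turn deg [-0.1  0.3  0.5] | t 5.775 pos [ 0.5553 -0.2933  0.0726] F [-0.3 -0.1 -2.4] w 0.596 grip 42.8 q [-0.53  0.33  1.85 -0.    0.97  1.1 ]
```

{"op": "move_arm", "data": {"series": [4.8,0.3,0.2,2.5,0,0,0.5,4.8,0,0,2,0,0,0,4.8,0,0,0.7,0,0,0,4.8,0,0,0.3,0,0,0,4.8,0,0,0,0,0,0]}}

```text
time: 6.4
tool_pos: [0.5603, -0.2967, 0.0207]
tcp_rot: [3.139, -0.108, 0.001]
wrist_force: [-0.1, -0.1, -2.0]
width: 0.598
grip_force: 42.8
```

```bash
python3 go.py .5577 -.2957 .017 -93.8; python3 - <<'E'
from h import *
a=read_camera("top")[175:235,350:460]; b=read_camera("side")[225:300,290:365]
o=np.zeros((600,800,3),np.uint8); o[:240,:440]=cv2.resize(a,(440,240),interpolation=2); o[:450,440:800]=cv2.resize(b[:,:60],(360,450),interpolation=2); cv2.imwrite("pics/c2.png",o[:450,:,::-1])
E
```

```text
shift cm [-0.27 -0.08  0.37] turn deg [ 0.  -0.  -0.1] | t 6.4 pos [ 0.5603 -0.2967  0.0207] F [-0.1 -0.1 -2. ] w 0.598 grip 42.8 q [-0.53  0.4   1.87  0.    0.88  1.11]
```

View pics/c2.png

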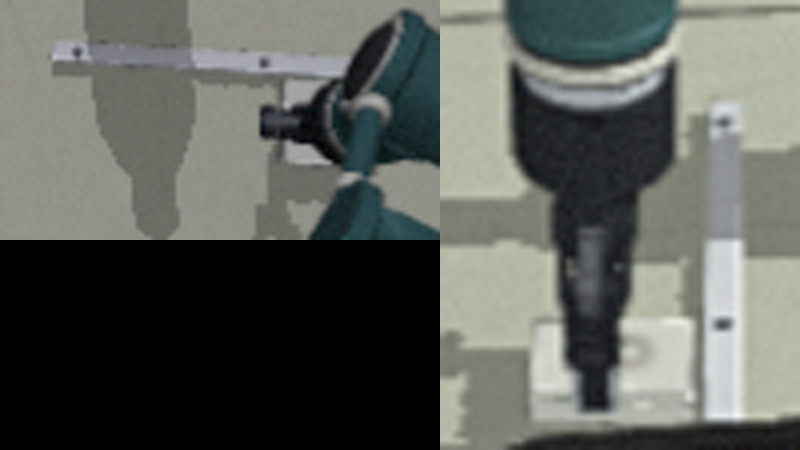

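The picture shows box_c upright in the gripper inside the square, with its far end just short of the long bar (side view gap at x≈700). I'll set it down and release.

{"op": "move_arm", "data": {"series": [4.8,0,0,0.3,0,0,0,4.8,0,0,0.1,0,0,0,6.4,0,0,0,0,0,0,6.4,0,0,0,0,0,0,6.4,0,0,-1,0,0,0]}}

```text
time: 7.12
tool_pos: [0.5594, -0.2961, 0.0259]
tcp_rot: [-3.139, 0.108, 0.002]
wrist_force: [-0.9, 0.7, 0.3]
width: 0.747
grip_force: 0.0
```

{"op": "move_arm", "data": {"series": [6.4,0,0,-3,0,0,0,6.4,0,0,-5.5,0,0,0,6.4,0,0,-6,0,0,0,8.5,0,0,-6,0,0,0,8.5,0,0,-4,0,0,0]}}

```text
time: 7.75
tool_pos: [0.561, -0.2971, 0.2766]
tcp_rot: [3.137, -0.108, 0.008]
wrist_force: [0.1, -0.2, -1.0]
width: 0.999
grip_force: 0.0
```

```bash
cat > rackgo.py <<'E'
# rackgo.py box(0/1) height_above_board_mm: where the TCP must be, and the way there
import sys; from go import *
f=np.load("fit.npz"); rk=f["rk"]; y=f["yb"][int(sys.argv[1])]; hgt=float(sys.argv[2]); t=np.radians(35)
up=27.0; L=np.array([-40+up*np.cos(t)-hgt*np.sin(t), y, 42+up*np.sin(t)+hgt*np.cos(t)])/1000
c,s_=np.cos(rk[2]),np.sin(rk[2]); p=[rk[0]+c*L[0]-s_*L[1],rk[1]+s_*L[0]+c*L[1],L[2]]
d,r,s=delta(p,target(np.degrees(rk[2]),35)); print("p",np.round(p,4),"shift",d,"turn",r,"pos",s["tool_pos"].round(4),"F",s["wrist_force"].round(1),"q",s["q"].round(2),s["time"])
E
python3 rackgo.py 1 100; python3 go.py .46 .2 .3 -93.8
```

```text
p [0.5151 0.2649 0.1394] shift [ -8.5  -55.79  13.53] turn [ -21.1   35.8 -113.7] pos [ 0.561  -0.2971  0.2766] F [ 0.1 -0.2 -1. ] q [-0.53  0.16  1.65  0.    1.32  1.11] 7.75
shift cm [-13.47 -48.89  -2.54] turn deg [ 0.2 -0.3 -0.1] | t 7.75 pos [ 0.561  -0.2971  0.2766] F [ 0.1 -0.2 -1. ] w 0.999 grip 0.0 q [-0.53  0.16  1.65  0.    1.32  1.11]
```

{"op": "move_arm", "data": {"series": [8.5,-1.5,-5.4,0,0,0,0,8.5,-1.5,-5.4,0,0,0,0,8.5,-1.5,-5.4,0,0,0,0,8.5,-1.5,-5.4,0,0,0,0,8.5,-1.5,-5.4,0,0,0,0]}}

```text
time: 8.38
tool_pos: [0.5032, -0.0204, 0.2724]
tcp_rot: [-3.14, 0.109, -0.003]
wrist_force: [1.3, 0.4, -0.1]
width: 0.99
grip_force: 0.0
```

{"op": "move_arm", "data": {"series": [8.5,-1.5,-5.4,0,0,0,0,8.5,-1.5,-5.4,0,0,0,0,8.5,-1.5,-5.4,0,0,0,0,8.5,-1.5,-5.4,0,0,0,0,8.5,0,0,0,0,0,-10.5]}}

```text
time: 9.0
tool_pos: [0.4575, 0.2012, 0.2724]
tcp_rot: [-3.134, -0.195, -0.002]
wrist_force: [-0.3, -0.9, -0.3]
width: 0.995
grip_force: 0.0
```

{"op": "move_arm", "data": {"series": [8.5,0,0,0,0,0,-10.5,8.5,0,0,0,0,0,-10.5,8.5,0,0,0,0,0,-10.5,8.5,0,0,0,0,0,-10.5,8.5,0,0,0,0,0,-10.5]}}

```text
time: 9.62
tool_pos: [0.4586, 0.1976, 0.2723]
tcp_rot: [2.728, 1.557, 0.002]
wrist_force: [-0.3, -0.1, 0.7]
width: 0.995
grip_force: 0.0
```

{"op": "move_arm", "data": {"series": [8.5,0,0,0,0,0,-10.5,8.5,0,0,0,0,0,-10.5,8.5,0,0,0,0,0,-10.5,8.5,0,0,0,0,0,-10.5,8.5,0,0,0,0,0,-10.5]}}

```text
time: 10.25
tool_pos: [0.4587, 0.1976, 0.2723]
tcp_rot: [1.758, 2.603, 0.002]
wrist_force: [0.6, -0.2, -0.1]
width: 0.994
grip_force: 0.0
```

{"op": "move_arm", "data": {"series": [8.5,0,0,0,-10,0,0,8.5,0,0,0,-10,0,0,8.5,0,0,0,-10,0,0,8.5,0,0,0,0,0,0]}}

```text
time: 10.75
tool_pos: [0.4544, 0.1961, 0.2679]
tcp_rot: [1.567, 2.304, 0.611]
wrist_force: [-0.2, -0.2, -0.3]
width: 0.996
grip_force: 0.0
```

```bash
python3 rackgo.py 1 100
```

```text
p [0.5151 0.2649 0.1394] shift [ 4.17  0.74 15.21] turn [-5.3  1.3 -2.1] pos [0.4544 0.1961 0.2679] F [-0.2 -0.2 -0.3] q [ 0.35 -0.44  2.28  0.02  0.78 -0.04] 10.75
```

{"op": "move_arm", "data": {"series": [8.5,2.1,0.4,0,-5,1.3,-2,8.5,2.1,0.4,4,0,0,0,8.5,0,0,5,0,0,0,8.5,0,0,5,0,0,0,8.5,0,0,0,0,0,0]}}

```text
time: 11.38
tool_pos: [0.5225, 0.2718, 0.1562]
tcp_rot: [1.487, 2.287, 0.708]
wrist_force: [-0.7, -0.4, -0.5]
width: 0.999
grip_force: 0.0
```

```bash
python3 rackgo.py 1 16
```

```text
p [0.5591 0.2845 0.0706] shift [-0.32 -1.64  9.25] turn [-0.6  0.1 -0.1] pos [0.5225 0.2718 0.1562] F [-0.7 -0.4 -0.5] q [ 0.45 -0.13  2.31 -0.05  0.37  0.07] 11.375
```

{"op": "move_arm", "data": {"series": [8.5,-0.3,-1.6,1,-0.6,0,0,8.5,0,0,3.5,0,0,0,8.5,0,0,3,0,0,0,8.5,0,0,0,0,0,0]}}

```text
time: 11.88
tool_pos: [0.5526, 0.2817, 0.091]
tcp_rot: [1.478, 2.273, 0.728]
wrist_force: [-0.7, 0.5, 0.1]
width: 0.995
grip_force: 0.0
```

```bash
python3 rackgo.py 1 16; python3 - <<'E'
from h import *
a=read_camera("top")[180:240,205:285]; b=read_camera("side")[150:210,285:345]
o=np.zeros((420,800,3),np.uint8); o[:300,:400]=cv2.resize(a,(400,300),interpolation=2); o[:400,400:]=cv2.resize(b,(400,400),interpolation=2); cv2.imwrite("pics/c3.png",o[:,:,::-1])
E
```

```text
p [0.5591 0.2845 0.0706] shift [-0.01 -0.61  2.07] turn [ 0.5  0.1 -0.1] pos [0.5526 0.2817 0.091 ] F [-0.7  0.5  0.1] q [ 0.44  0.03  2.31 -0.06  0.18  0.08] 11.875
```

View pics/c3.png

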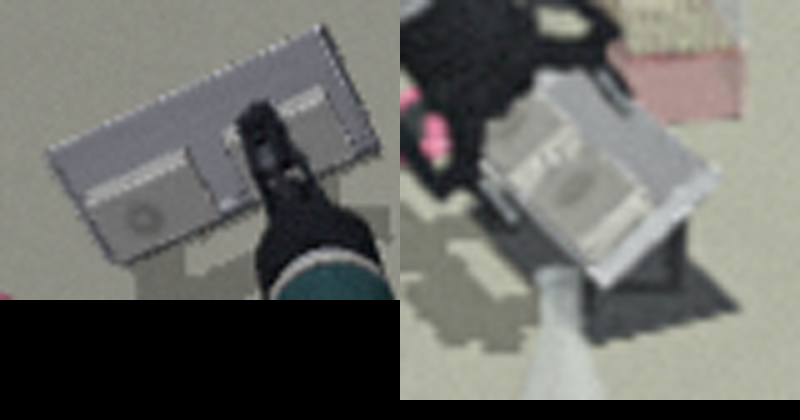

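```bash
cat > chk.py <<'E'
from go import *
f=np.load("fit.npz"); rk=f["rk"]; s=read_state(); A=R.from_rotvec(s["tcp_rot"]).as_matrix(); p=s["tool_pos"]
tc=lambda P:((proj("top",P)-[205,180]+.5)*5-.5).round(0).tolist(); sc=lambda P:((proj("side",P)-[285,150]+.5)*6.67-.5+[400,0]).round(0).tolist()
tips=np.array([p+A@[0,y,-.005] for y in(-.05,0,.05)]); print("tips y-,0,y+",tc(tips),sc(tips))
c,sn=np.cos(rk[2]),np.sin(rk[2]); t=np.radians(35)
for y0 in (-43.8,58.9):
    P=[]
    for a,b,z in((52,38.5,22),(52,-38.5,22),(0,-38.5,22),(0,38.5,22),(26,0,22)):
        L=np.array([-40+a*np.cos(t)-z*np.sin(t),y0+b,42+a*np.sin(t)+z*np.cos(t)])/1000; P.append([rk[0]+c*L[0]-sn*L[1],rk[1]+sn*L[0]+c*L[1],L[2]])
    print(y0,"top",tc(P),"side",sc(P))
E
python3 chk.py
```

```text
tips y-,0,y+ [[323.0, 217.0], [293.0, 161.0], [261.0, 103.0]] [[510.0, 214.0], [572.0, 156.0], [633.0, 98.0]]
-43.8 top [[225.0, 149.0], [329.0, 101.0], [360.0, 160.0], [258.0, 208.0], [293.0, 155.0]] side [[586.0, 134.0], [642.0, 183.0], [577.0, 243.0], [524.0, 192.0], [582.0, 188.0]]
58.9 top [[86.0, 214.0], [191.0, 165.0], [224.0, 223.0], [122.0, 271.0], [156.0, 219.0]] side [[519.0, 74.0], [569.0, 118.0], [507.0, 176.0], [459.0, 129.0], [513.0, 124.0]]
```

The picture shows the gripper over the near rack box. Projected fingertips (261,103) and box edges (225,149)–(329,101) match what is visible, so the pose is good. I'll lower and grip.

{"op": "move_arm", "data": {"series": [8.5,0,-0.6,1,0.5,0,0,8.5,0,0,0.5,0,0,0,8.5,0,0,0.4,0,0,0,8.5,0,0,0,0,0,0]}}

```text
time: 12.48
tool_pos: [0.5566, 0.2837, 0.0715]
tcp_rot: [1.481, 2.279, 0.721]
wrist_force: [-0.1, -0.4, 0.1]
width: 0.995
grip_force: 0.0
```

```bash
python3 rackgo.py 1 17
```

```text
p [0.5586 0.2843 0.0714] shift [-0.02  0.17  0.12] turn [ 0.1  0.1 -0.1] pos [0.5566 0.2837 0.0715] F [-0.1 -0.4  0.1] q [ 0.44  0.08  2.3  -0.07  0.14  0.09] 12.475
```

{"op": "move_arm", "data": {"series": [8.5,0,0.2,0.1,0,0,0,4.8,0,0,0,0,0,0,4.8,0,0,0,0,0,0,4.8,0,0,0,0,0,0,4.8,0,0,0,0,0,0], "grip_force": 40}}

```text
time: 13.1
tool_pos: [0.5586, 0.2846, 0.0724]
tcp_rot: [1.481, 2.278, 0.721]
wrist_force: [-3.2, -2.0, 5.3]
width: 0.599
grip_force: 41.0
```

```bash
python3 rackgo.py 1 17; python3 go.py 0 0 0 0|tail -c 160
```

```text
p [0.5586 0.2843 0.0714] shift [-0.02 -0.07  0.07] turn [ 0.1  0.1 -0.1] pos [0.5586 0.2846 0.0724] F [-3.2 -2.   5.3] q [ 0.44  0.08  2.3  -0.07  0.15  0.09] 13.1
-3.34 -55.37 -30.1 ] turn deg [34.6 -7.4 23.2] | t 13.1 pos [0.5586 0.2846 0.0724] F [-3.2 -2.   5.3] w 0.599 grip 41.0 q [ 0.44  0.08  2.3  -0.07  0.15  0.09]
```

{"op": "move_arm", "data": {"series": [4.8,0,0,-1,0,0,0,4.8,0,0,-3,0,0,0,4.8,0,0,-4,0,0,0,4.8,0,0,-4,8,0,0,4.8,0,0,0,9,0,0]}}

```text
time: 13.72
tool_pos: [0.4947, 0.2564, 0.1743]
tcp_rot: [1.604, 2.468, 0.395]
wrist_force: [1.9, 0.6, -1.5]
width: 0.592
grip_force: 43.2
```

{"op": "move_arm", "data": {"series": [4.8,0,0,0,9,0,0,4.8,0,0,0,9,0,0,4.8,0,0,-2,0,0,-10,4.8,0,0,-2,0,0,-10,4.8,0,0,-2,0,0,-10]}}

```text
time: 14.35
tool_pos: [0.495, 0.2563, 0.2301]
tcp_rot: [-0.963, -2.99, -0.001]
wrist_force: [0.6, -0.8, -1.6]
width: 0.596
grip_force: 43.2
```

{"op": "move_arm", "data": {"series": [4.8,0,0,-2,0,0,-10,4.8,0,0,-2,0,0,-10,4.8,0,0,-2,0,0,-10,4.8,0,0,0,0,0,0]}}

```text
time: 14.85
tool_pos: [0.496, 0.2568, 0.292]
tcp_rot: [0.168, 3.133, 0.005]
wrist_force: [0.6, -0.1, -1.8]
width: 0.592
grip_force: 43.2
```

```bash
python3 go.py .5687 -.2213 .018 86.2
```

```text
shift cm [-12.22 -46.84  27.31] turn deg [ 0.2  0.3 -2.3] | t 14.85 pos [0.496  0.2568 0.292 ] F [ 0.6 -0.1 -1.8] w 0.592 grip 43.2 q [ 0.43  0.01  1.79  0.    1.33 -1.03]
```

{"op": "move_arm", "data": {"series": [4.8,-1.5,-5.8,0,0,0,-2.3,4.8,-1.5,-5.8,0,0,0,0,4.8,-1.5,-5.8,0,0,0,0,4.8,-1.5,-5.8,0,0,0,0,4.8,-1.5,-5.8,0,0,0,0]}}

```text
time: 15.48
tool_pos: [0.5481, -0.04, 0.2884]
tcp_rot: [-0.108, -3.139, -0.002]
wrist_force: [-0.3, -0.3, -1.8]
width: 0.592
grip_force: 43.2
```

{"op": "move_arm", "data": {"series": [4.8,-1.5,-5.8,0,0,0,0,4.8,-1.5,-5.8,0,0,0,0,4.8,-1.5,-5.8,0,0,0,0,4.8,0,0,4.5,0,0,0,4.8,0,0,4.5,0,0,0]}}

```text
time: 16.1
tool_pos: [0.582, -0.2158, 0.1977]
tcp_rot: [0.112, 3.139, 0.002]
wrist_force: [1.0, 0.6, -2.5]
width: 0.594
grip_force: 43.3
```

{"op": "move_arm", "data": {"series": [4.8,0,0,4.5,0,0,0,4.8,0,0,4.5,0,0,0,4.8,0,0,4,0,0,0,4.8,0,0,0,0,0,0]}}

```text
time: 16.6
tool_pos: [0.5779, -0.2126, 0.0642]
tcp_rot: [-0.107, -3.13, -0.008]
wrist_force: [-1.3, 0.5, -2.2]
width: 0.596
grip_force: 43.2
```

```bash
python3 go.py .5687 -.2213 .018 86.2
```

```text
shift cm [ 0.82 -0.95  4.63] turn deg [ 0.3 -0.5 -0.1] | t 16.6 pos [ 0.5779 -0.2126  0.0642] F [-1.3  0.5 -2.2] w 0.596 grip 43.2 q [-0.39  0.32  1.88  0.    0.95 -1.9 ]
```

{"op": "move_arm", "data": {"series": [4.8,0.8,-0.9,1,0,-0.5,0,4.8,0,0,1.5,0,0,0,4.8,0,0,1.1,0,0,0,4.8,0,0,0.7,0,0,0,4.8,0,0,0,0,0,0]}}

```text
time: 17.23
tool_pos: [0.5742, -0.2228, 0.0261]
tcp_rot: [0.102, 3.131, 0.002]
wrist_force: [0.2, -0.3, -1.7]
width: 0.594
grip_force: 43.2
```

```bash
python3 go.py .5687 -.2213 .018 86.2
```

```text
shift cm [0.57 0.11 0.81] turn deg [0.1 0.5 0.1] | t 17.225 pos [ 0.5742 -0.2228  0.0261] F [ 0.2 -0.3 -1.7] w 0.594 grip 43.2 q [-0.41  0.36  1.91  0.01  0.86 -1.92]
```

{"op": "move_arm", "data": {"series": [4.8,0.5,0,0,0,0.5,0,4.8,0,0,0.4,0,0,0,4.8,0,0,0.3,0,0,0,4.8,0,0,0.1,0,0,0,4.8,0,0,0,0,0,0]}}

```text
time: 17.85
tool_pos: [0.5696, -0.2227, 0.0188]
tcp_rot: [0.103, 3.139, 0.002]
wrist_force: [-0.7, 1.0, -0.9]
width: 0.594
grip_force: 43.3
```

```bash
python3 go.py .5687 -.2213 .018 86.2
```

```text
shift cm [0.1  0.13 0.08] turn deg [0.1 0.1 0.1] | t 17.85 pos [ 0.5696 -0.2227  0.0188] F [-0.7  1.  -0.9] w 0.594 grip 43.3 q [-0.41  0.37  1.92  0.    0.86 -1.92]
```

{"op": "move_arm", "data": {"series": [4.8,0,0,0.2,0,0,0,6.4,0,0,0,0,0,0,6.4,0,0,0,0,0,0,6.4,0,0,-1,0,0,0,6.4,0,0,-3,0,0,0]}}

```text
time: 18.48
tool_pos: [0.5679, -0.222, 0.0556]
tcp_rot: [-0.103, -3.137, -0.004]
wrist_force: [0.3, -0.8, -0.6]
width: 0.747
grip_force: 0.0
```

{"op": "move_arm", "data": {"series": [6.4,0,0,-5,0,0,0,8.5,0,0,-6,0,0,0,8.5,0,0,-6,0,0,0,8.5,0,0,-5,0,0,0,8.5,0,0,0,0,0,0]}}

```text
time: 19.1
tool_pos: [0.5722, -0.2243, 0.2844]
tcp_rot: [0.102, 3.127, -0.006]
wrist_force: [0.8, -0.2, -0.1]
width: 0.996
grip_force: 0.0
```

```bash
python3 go.py .44 .29 .28 86.2
```

```text
shift cm [16.56 50.46  0.06] turn deg [-0.2  0.7  0.1] | t 19.1 pos [ 0.5722 -0.2243  0.2844] F [ 0.8 -0.2 -0.1] w 0.996 grip 0.0 q [-0.41  0.12  1.69  0.    1.32 -1.92]
```

{"op": "move_arm", "data": {"series": [8.5,1.8,5.6,0,0,0,0,8.5,1.8,5.6,0,0,0,0,8.5,1.8,5.6,0,0,0,0,8.5,1.8,5.6,0,0,0,0,8.5,1.8,5.6,0,0,0,0]}}

```text
time: 19.73
tool_pos: [0.4964, 0.0639, 0.2761]
tcp_rot: [0.104, 3.14, 0.002]
wrist_force: [0.3, -0.3, 1.1]
width: 0.998
grip_force: 0.0
```

{"op": "move_arm", "data": {"series": [8.5,1.8,5.6,0,0,0,0,8.5,1.8,5.6,0,0,0,0,8.5,1.8,5.6,0,0,0,0,8.5,1.8,5.6,0,0,0,10.4,8.5,0,0,0,0,0,10.4]}}

```text
time: 20.35
tool_pos: [0.4395, 0.2904, 0.276]
tcp_rot: [-0.652, -3.072, -0.002]
wrist_force: [1.6, -0.6, -0.3]
width: 0.99
grip_force: 0.0
```

{"op": "move_arm", "data": {"series": [8.5,0,0,0,0,0,10.4,8.5,0,0,0,0,0,10.4,8.5,0,0,0,0,0,10.4,8.5,0,0,0,0,0,10.2,8.5,0,0,0,-8,0,0]}}

```text
time: 20.98
tool_pos: [0.4426, 0.2875, 0.2755]
tcp_rot: [1.654, 2.574, 0.183]
wrist_force: [-1.0, 0.2, 0.7]
width: 0.995
grip_force: 0.0
```

{"op": "move_arm", "data": {"series": [8.5,0,0,0,-9,0,0,8.5,0,0,0,-9,0,0,8.5,0,0,0,-9,0,0,8.5,0,0,0,0,0,0]}}

```text
time: 21.48
tool_pos: [0.4375, 0.2849, 0.2717]
tcp_rot: [1.47, 2.296, 0.715]
wrist_force: [0.2, 0.1, -0.2]
width: 0.996
grip_force: 0.0
```

```bash
python3 rackgo.py 0 40
```

```text
p [0.5046 0.3727 0.0903] shift [ 5.19 -2.27 20.48] turn [-0.4 -0.3  0.5] pos [0.4375 0.2849 0.2717] F [ 0.2  0.1 -0.2] q [ 0.59 -0.42  2.29 -0.14  0.68  0.24] 21.475
```

{"op": "move_arm", "data": {"series": [8.5,2.6,-1.1,2,0,0,0,8.5,2.6,-1.1,3,0,0,0,8.5,0,0,5,0,0,0,8.5,0,0,5,0,0,0,8.5,0,0,4,0,0,0]}}

```text
time: 22.1
tool_pos: [0.5052, 0.3737, 0.1077]
tcp_rot: [1.47, 2.29, 0.721]
wrist_force: [0.5, -0.3, 0.6]
width: 0.998
grip_force: 0.0
```

{"op": "move_arm", "data": {"series": [8.5,0,0,0,0,0,0]}}

```text
time: 22.22
tool_pos: [0.5037, 0.3719, 0.1051]
tcp_rot: [1.472, 2.293, 0.713]
wrist_force: [0.7, -0.4, -0.4]
width: 0.991
grip_force: 0.0
```

```bash
python3 rackgo.py 0 17
```

```text
p [0.5167 0.3781 0.0714] shift [ 0.03 -0.73  3.59] turn [-0.3 -0.2  0.5] pos [0.5037 0.3719 0.1051] F [ 0.7 -0.4 -0.4] q [ 0.67  0.03  2.27 -0.52  0.28  0.7 ] 22.225
```

{"op": "move_arm", "data": {"series": [8.5,0,-0.7,0.8,-0.3,-0.2,0.5,8.5,0,0,0.9,0,0,0,8.5,0,0,0.9,0,0,0,8.5,0,0,0.5,0,0,0,8.5,0,0,0,0,0,0]}}

```text
time: 22.85
tool_pos: [0.5141, 0.3776, 0.0797]
tcp_rot: [1.477, 2.278, 0.729]
wrist_force: [-0.2, 0.1, -0.8]
width: 0.995
grip_force: 0.0
```

```bash
python3 rackgo.py 0 17
```

```text
p [0.5167 0.3781 0.0714] shift [-0.06 -0.28  0.82] turn [ 0.4 -0.1 -0. ] pos [0.5141 0.3776 0.0797] F [-0.2  0.1 -0.8] q [ 0.67  0.1   2.27 -0.69  0.22  0.88] 22.85
```

{"op": "move_arm", "data": {"series": [8.5,0,-0.3,0.4,0.4,0,0,8.5,0,0,0.4,0,0,0,8.5,0,0,0,0,0,0]}}

```text
time: 23.22
tool_pos: [0.5158, 0.3784, 0.0711]
tcp_rot: [1.48, 2.284, 0.721]
wrist_force: [0.1, -0.5, -0.1]
width: 0.996
grip_force: 0.0
```

```bash
python3 rackgo.py 0 17
```

```text
p [0.5167 0.3781 0.0714] shift [-0.07  0.08  0.01] turn [-0.  -0.1 -0. ] pos [0.5158 0.3784 0.0711] F [ 0.1 -0.5 -0.1] q [ 0.67  0.12  2.26 -0.7   0.21  0.89] 23.225
```

{"op": "move_arm", "data": {"series": [8.5,0,0.1,0,0,0,0,4.8,0,0,0,0,0,0,4.8,0,0,0,0,0,0,4.8,0,0,0,0,0,0,4.8,0,0,0,0,0,0], "grip_force": 40}}

```text
time: 23.85
tool_pos: [0.5165, 0.3789, 0.0725]
tcp_rot: [1.48, 2.283, 0.723]
wrist_force: [-4.9, -2.5, 5.9]
width: 0.596
grip_force: 40.8
```

{"op": "move_arm", "data": {"series": [4.8,0,0,-1,0,0,0,4.8,0,0,-2,0,0,0,4.8,0,0,-3,0,0,0,4.8,0,0,-4,0,0,0,4.8,0,0,-3,5,0,0]}}

```text
time: 24.48
tool_pos: [0.4456, 0.3464, 0.177]
tcp_rot: [1.519, 2.347, 0.623]
wrist_force: [1.1, 0.3, -1.4]
width: 0.598
grip_force: 43.2
```

{"op": "move_arm", "data": {"series": [4.8,0,0,-1,8,0,0,4.8,0,0,0,8,0,0,4.8,0,0,0,8,0,0,4.8,0,0,0,6,0,0,4.8,0,0,0,0,0,0]}}

```text
time: 25.1
tool_pos: [0.4455, 0.3464, 0.1865]
tcp_rot: [-1.708, -2.634, -0.002]
wrist_force: [0.1, 0.3, -1.3]
width: 0.593
grip_force: 43.3
```

```bash
python3 go.py .5736 -.1469 .018 86.2
```

```text
shift cm [-50.3   -8.44  16.74] turn deg [  0.1  -0.1 -62.1] | t 25.1 pos [0.4455 0.3464 0.1865] F [ 0.1  0.3 -1.3] w 0.593 grip 43.3 q [0.62 0.1  1.9  0.   1.14 0.19]
```

{"op": "move_arm", "data": {"series": [4.8,0,0,-2,0,0,-10.4,4.8,0,0,-2,0,0,-10.4,4.8,0,0,-2,0,0,-10.4,4.8,0,0,-2,0,0,-10.4,4.8,0,0,-2,0,0,-10.4]}}

```text
time: 25.72
tool_pos: [0.4431, 0.3453, 0.2871]
tcp_rot: [-0.369, -3.119, -0.004]
wrist_force: [0.1, 0.6, -1.7]
width: 0.593
grip_force: 43.3
```

{"op": "move_arm", "data": {"series": [4.8,0,0,0,0,0,-10.1,4.8,0,0,0,0,0,0]}}

```text
time: 25.98
tool_pos: [0.4434, 0.3454, 0.2869]
tcp_rot: [-0.106, -3.14, -0.004]
wrist_force: [-0.9, 0.1, -0.7]
width: 0.594
grip_force: 43.3
```

```bash
python3 go.py .5736 -.1469 .018 86.2
```

```text
shift cm [-16.31 -48.31  26.77] turn deg [ 0.1 -0.  -0.1] | t 25.975 pos [0.4434 0.3454 0.2869] F [-0.9  0.1 -0.7] w 0.594 grip 43.3 q [ 0.62  0.02  1.79  0.    1.33 -0.89]
```

{"op": "move_arm", "data": {"series": [4.8,-1.8,-5.3,0,0,0,0,4.8,-1.8,-5.3,0,0,0,0,4.8,-1.8,-5.3,0,0,0,0,4.8,-1.8,-5.3,0,0,0,0,4.8,-1.8,-5.3,0,0,0,0]}}

```text
time: 26.6
tool_pos: [0.516, 0.0738, 0.2856]
tcp_rot: [-0.109, -3.139, -0.003]
wrist_force: [0.2, 0.3, -0.9]
width: 0.592
grip_force: 43.3
```

{"op": "move_arm", "data": {"series": [4.8,-1.8,-5.3,0,0,0,0,4.8,-1.8,-5.3,0,0,0,0,4.8,-1.8,-5.3,0,0,0,0,4.8,-1.7,-5.3,0,0,0,0,4.8,0,0,4,0,0,0]}}

```text
time: 27.22
tool_pos: [0.5761, -0.1452, 0.2486]
tcp_rot: [0.116, 3.132, -0.002]
wrist_force: [0.9, 0.8, -1.5]
width: 0.598
grip_force: 43.3
```

{"op": "move_arm", "data": {"series": [4.8,0,0,5,0,0,0,4.8,0,0,5,0,0,0,4.8,0,0,5,0,0,0,4.8,0,0,3.5,0,0,0,4.8,0,0,0,0,0,0]}}

```text
time: 27.85
tool_pos: [0.569, -0.1389, 0.0567]
tcp_rot: [-0.107, -3.13, -0.007]
wrist_force: [-0.6, 0.0, -0.9]
width: 0.596
grip_force: 43.2
```

```bash
python3 go.py .5736 -.1469 .018 86.2
```

```text
shift cm [-0.55 -0.78  3.86] turn deg [ 0.2 -0.6 -0.1] | t 27.85 pos [ 0.569  -0.1389  0.0567] F [-0.6  0.  -0.9] w 0.596 grip 43.2 q [-0.28  0.28  1.95  0.    0.92 -1.79]
```

{"op": "move_arm", "data": {"series": [4.8,-0.3,-0.8,1,0,0,0,4.8,0,0,1,0,0,0,4.8,0,0,0.8,0,0,0,4.8,0,0,0.5,0,0,0,4.8,0,0,0,0,0,0]}}

```text
time: 28.48
tool_pos: [0.5754, -0.1481, 0.0275]
tcp_rot: [-0.103, -3.138, -0.004]
wrist_force: [0.3, -0.6, -1.6]
width: 0.592
grip_force: 43.3
```

```bash
python3 go.py .5736 -.1469 .018 86.2
```

```text
shift cm [0.18 0.11 0.95] turn deg [ 0.1 -0.1  0. ] | t 28.475 pos [ 0.5754 -0.1481  0.0275] F [ 0.3 -0.6 -1.6] w 0.592 grip 43.3 q [-0.29  0.33  1.95  0.    0.87 -1.8 ]
```

{"op": "move_arm", "data": {"series": [4.8,0.2,0,0.5,0,0,0,4.8,0,0,0.4,0,0,0,4.8,0,0,0.2,0,0,0,6.4,0,0,0,0,0,0,6.4,0,0,0,0,0,0]}}

```text
time: 29.1
tool_pos: [0.5739, -0.1482, 0.017]
tcp_rot: [-0.103, -3.139, -0.003]
wrist_force: [-0.2, 0.4, 0.7]
width: 0.748
grip_force: 0.0
```

{"op": "move_arm", "data": {"series": [6.4,0,0,-1,0,0,0,6.4,0,0,-3,0,0,0,0,0,0,-6,0,0,0,0,0,0,0,0,0,0,0,0,0,0,0,0,0]}}

```text
time: 29.72
tool_pos: [0.5741, -0.1485, 0.1177]
tcp_rot: [0.103, 3.14, 0.003]
wrist_force: [-0.2, 0.9, -0.6]
width: 0.113
grip_force: 0.0
```

```bash
cat > sqgo.py <<'E'
# sqgo.py x y z(mm): TCP target in the square's frame, tool y along +y of the square
import sys; from go import *
q=np.load("fit.npz")["sq"]; v=np.array(list(map(float,sys.argv[1:4])))/1000; c,s_=np.cos(q[2]),np.sin(q[2])
p=[q[0]+c*v[0]-s_*v[1],q[1]+s_*v[0]+c*v[1],v[2]]
d,r,s=delta(p,target(np.degrees(q[2])+90)); e=s["tool_pos"][:2]-q[:2]; F=s["wrist_force"]
print("shift",d,"turn",r,"| sq pos",(1000*np.array([c*e[0]+s_*e[1],-s_*e[0]+c*e[1],s["tool_pos"][2]])).round(1),"F sq",np.round([c*F[0]+s_*F[1],-s_*F[0]+c*F[1],F[2]],1),"w",s["width"].round(3),s["time"])
E
python3 sqgo.py -40 248 14; python3 - <<'E'
from h import *
crop("top",read_camera("top"),345,175,115,70,6.9,"c4.png")
E
```

```text
Traceback (most recent call last):
  File "sqgo.py", line 6, in <module>
    print("shift",d,"turn",r,"| sq pos",(1000*np.array([c*e[0]+s_*e[1],-s_*e[0]+c*e[1],s["tool_pos"][2]])).round(1),"F sq",np.round([c*F[0]+s_*F[1],-s_*F[0]+c*F[1],F[2]],1),"w",s["width"].round(3),s["time"])
                                                                                                                                                                                 ^^^^^^^^^^^^^^^^
AttributeError: 'float' object has no attribute 'round'
```

View pics/c4.png

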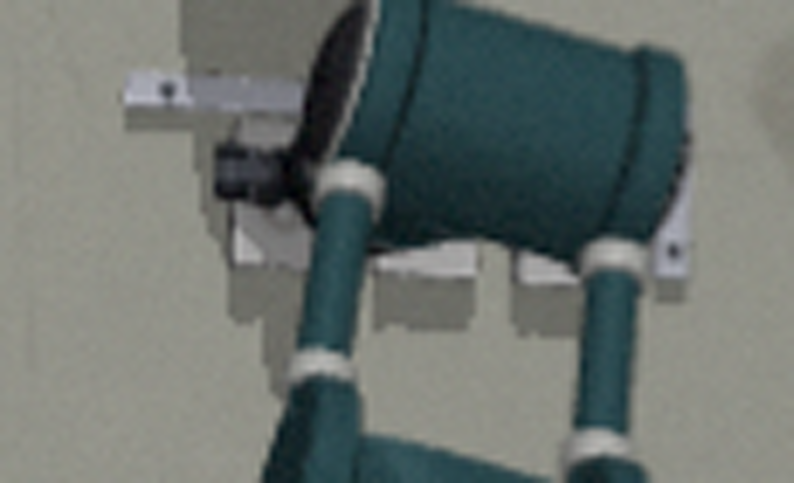

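The picture shows the three boxes in the square in a spaced row (near edges at about 237–310, 375–477 and 515+), with the arm covering the rest. All look upright and separated. Now the sweep.

```bash
sed -i 's/s\["width"\].round(3)/round(s["width"],3)/' sqgo.py; python3 sqgo.py -40 248 14
```

```text
shift [-0.67  5.06 10.24] turn [ 0.1 -0.1  0. ] | sq pos [-46.5 197.2 116.3] F sq [-0.6 -0.7 -1.1] w 0.022 29.775
```

{"op": "move_arm", "data": {"series": [0,-0.6,5.1,0,0,0,0,0,0,0,4,0,0,0,0,0,0,4,0,0,0,0,0,0,2,0,0,0,0,0,0,0,0,0,0]}}

```text
time: 30.4
tool_pos: [0.5806, -0.0972, 0.0142]
tcp_rot: [-0.103, -3.133, -0.005]
wrist_force: [0.8, 0.5, 0.8]
width: 0.001
grip_force: 0.0
```

```bash
python3 sqgo.py -40 248 14
```

```text
shift [-0.24 -0.05  0.02] turn [ 0.2 -0.4  0. ] | sq pos [-42.4 248.5  14.2] F sq [0.7 0.5 0.8] w 0.001 30.4
```

{"op": "move_arm", "data": {"series": [0,-0.2,-1,0,0,0,0,0,0,-1,0,0,0,0,0,0,-1,0,0,0,0,0,0,-1,0,0,0,0,0,0,-1,0,0,0,0]}}

```text
time: 31.02
tool_pos: [0.5831, -0.1478, 0.0185]
tcp_rot: [0.105, 3.138, 0.005]
wrist_force: [0.2, 7.3, 6.5]
width: -0.001
grip_force: 4.0
```

{"op": "move_arm", "data": {"series": [0,0,-0.8,0,0,0,0,0,0,-0.6,0,0,0,0,0,0,-0.4,0,0,0,0,0,0,0,0,0,0,0]}}

```text
time: 31.52
tool_pos: [0.5819, -0.1656, 0.0185]
tcp_rot: [0.105, 3.138, 0.005]
wrist_force: [0.5, 5.4, 6.6]
width: -0.001
grip_force: 3.8
```

```bash
python3 sqgo.py -40 170.5 14
```

```text
shift [ 0.35 -0.99  0.45] turn [ 0.2  0.1 -0. ] | sq pos [-36.5 180.4  18.5] F sq [0.2 5.4 6.6] w -0.001 31.525
```

{"op": "move_arm", "data": {"series": [0,0.4,1.2,0,0,0,0,0,0,0,0,0,0,0,0,0,0,0,0,0,0]}}

```text
time: 31.9
tool_pos: [0.577, -0.1535, 0.0166]
tcp_rot: [-0.103, -3.138, -0.003]
wrist_force: [0.9, -0.5, 0.3]
width: -0.003
grip_force: 0.0
```

```bash
python3 sqgo.py -40 190 10
```

```text
shift [-0.23 -0.21  0.66] turn [ 0.1 -0.1  0. ] | sq pos [-42.2 192.1  16.6] F sq [ 1.  -0.4  0.3] w -0.003 31.9
```

{"op": "move_arm", "data": {"series": [0,-0.2,0,0.6,0,0,0,0,0,-0.6,0,0,0,0,0,0,-0.6,0,0,0,0,0,0,-0.2,0,0,0,0,0,0,0,0,0,0,0]}}

```text
time: 32.52
tool_pos: [0.5782, -0.1676, 0.0107]
tcp_rot: [-0.104, -3.138, -0.004]
wrist_force: [-0.6, 2.2, -1.0]
width: -0.003
grip_force: 0.5
```

```bash
python3 sqgo.py -40 170.5 10
```

```text
shift [-0.01 -0.76  0.07] turn [ 0.1 -0.1  0. ] | sq pos [-40.1 178.1  10.7] F sq [-0.7  2.2 -1. ] w -0.003 32.525
```

{"op": "move_arm", "data": {"series": [0,0,-0.3,0,0,0,0,0,0,-0.2,0,0,0,0,0,0,0,0,0,0,0]}}

```text
time: 32.9
tool_pos: [0.5781, -0.1726, 0.0109]
tcp_rot: [-0.103, -3.139, -0.003]
wrist_force: [-0.5, 1.9, 0.2]
width: -0.004
grip_force: 1.0
```

{"op": "move_arm", "data": {"series": [0,0,-0.2,0,0,0,0,0,0,-0.1,0,0,0,0,0,0,0,0,0,0,0]}}

```text
time: 33.28
tool_pos: [0.5779, -0.1753, 0.0108]
tcp_rot: [-0.103, -3.139, -0.004]
wrist_force: [1.0, 3.4, -0.0]
width: 0.0
grip_force: 1.8
```

```bash
python3 sqgo.py -40 170.5 10
```

```text
shift [0.01 0.01 0.08] turn [ 0.1 -0.1  0. ] | sq pos [-39.9 170.4  10.8] F sq [ 0.8  3.4 -0. ] w 0.0 33.275
```

{"op": "move_arm", "data": {"series": [0,0,-0.2,0,0,0,0,0,0,-0.1,0,0,0,0,0,0,0,0,0,0,0]}}

```text
time: 33.65
tool_pos: [0.5769, -0.1758, 0.0104]
tcp_rot: [-0.105, -3.137, -0.01]
wrist_force: [1.0, 11.2, 0.9]
width: -0.002
grip_force: 5.8
```

```bash
python3 sqgo.py -40 170.5 10
```

```text
shift [-0.08  0.07  0.04] turn [ 0.4 -0.2 -0. ] | sq pos [-40.8 169.8  10.4] F sq [ 0.3 11.2  0.9] w -0.002 33.65
```

{"op": "move_arm", "data": {"series": [0,0,1.5,0,0,0,0,0,0,1.5,0,0,0,0,0,0,0,-5,0,0,0,8.5,0,0,-4,0,0,0,8.5,0,0,0,0,0,0]}}

```text
time: 34.28
tool_pos: [0.5837, -0.1496, 0.1059]
tcp_rot: [0.102, 3.132, -0.001]
wrist_force: [-0.1, -0.2, 0.2]
width: 0.419
grip_force: 0.0
```

```bash
python3 sqgo.py -110 78 10
```

```text
shift [  7.51 -11.83   9.54] turn [-0.   0.5  0.1] | sq pos [-35.9 196.4 105.9] F sq [-0.1 -0.2  0.2] w 0.419 34.275
```

{"op": "move_arm", "data": {"series": [8.5,3.7,-4,0,0,0,0,8.5,3.7,-4,0,0,0,0,8.5,0,-3.8,0,0,0,0,8.5,0,0,4,0,0,0,8.5,0,0,4,0,0,0]}}

```text
time: 34.9
tool_pos: [0.4981, -0.2622, 0.0198]
tcp_rot: [0.105, 3.14, 0.002]
wrist_force: [0.0, 0.8, -0.4]
width: 0.998
grip_force: 0.0
```

{"op": "move_arm", "data": {"series": [8.5,0,0,0,0,0,0]}}

```text
time: 35.02
tool_pos: [0.4942, -0.2593, 0.0165]
tcp_rot: [-0.103, -3.13, -0.01]
wrist_force: [-1.3, 0.3, -0.0]
width: 0.997
grip_force: 0.0
```

```bash
python3 sqgo.py -105 78 10; cat > seg.py <<'E'
# white boxes in the top picture, in the square's frame (z = 22 mm plane)
from h import *
q=np.load("fit.npz")["sq"]; im=read_camera("top"); c,s=np.cos(q[2]),np.sin(q[2])
X,Y=np.meshgrid(np.arange(-110,6,1.),np.arange(-10,180,1.)); P=np.stack([X.ravel(),Y.ravel(),np.full(X.size,22.)],1)/1000
W=np.c_[q[0]+c*P[:,0]-s*P[:,1],q[1]+s*P[:,0]+c*P[:,1],P[:,2]]; uv=proj("top",W).astype(np.float32)
g=cv2.remap(im[:,:,:3].min(2),uv[:,0].reshape(X.shape),uv[:,1].reshape(X.shape),cv2.INTER_CUBIC)
cv2.imwrite("pics/rect.png",g); np.save("rect.npy",g)
for y in range(-5,180,8): print(y,"x-110..5/5:",g[y+10,::5].tolist())
E
python3 seg.py
```

```text
shift [-1.29 -0.32  0.63] turn [ 0.4 -0.6  0. ] | sq pos [-117.9   81.1   16.5] F sq [-1.4  0.2 -0. ] w 0.997 35.025
-5 x-110..5/5: [32, 28, 39, 36, 38, 40, 40, 46, 37, 32, 32, 30, 38, 37, 36, 44, 71, 140, 165, 162, 162, 162, 143, 115]
3 x-110..5/5: [34, 36, 34, 34, 39, 34, 24, 31, 31, 36, 39, 45, 44, 40, 42, 40, 33, 73, 152, 161, 157, 154, 130, 157]
11 x-110..5/5: [24, 26, 29, 26, 26, 34, 41, 40, 34, 48, 43, 38, 33, 31, 59, 86, 74, 49, 137, 163, 144, 94, 115, 164]
19 x-110..5/5: [62, 38, 28, 31, 34, 36, 43, 39, 41, 46, 65, 116, 112, 106, 75, 82, 95, 131, 162, 159, 158, 105, 131, 166]
27 x-110..5/5: [148, 142, 58, 29, 36, 33, 51, 80, 108, 99, 71, 43, 30, 30, 32, 71, 129, 144, 160, 160, 156, 82, 132, 167]
35 x-110..5/5: [115, 162, 114, 29, 60, 103, 97, 59, 29, 30, 30, 32, 26, 26, 64, 125, 130, 149, 161, 160, 156, 99, 146, 164]
43 x-110..5/5: [106, 156, 115, 94, 65, 34, 28, 33, 29, 25, 24, 19, 42, 120, 145, 145, 156, 161, 160, 162, 159, 121, 146, 163]
51 x-110..5/5: [108, 102, 58, 21, 22, 25, 20, 21, 24, 25, 64, 127, 160, 163, 164, 164, 167, 162, 148, 145, 131, 112, 132, 163]
59 x-110.
[... 1386 characters left out ...]
61, 163, 158, 162, 162, 160, 108, 110, 168]
147 x-110..5/5: [79, 78, 100, 99, 100, 96, 120, 160, 160, 161, 159, 152, 149, 155, 161, 160, 161, 162, 160, 160, 162, 125, 119, 174]
155 x-110..5/5: [125, 100, 101, 103, 100, 98, 101, 166, 160, 161, 161, 163, 168, 169, 174, 173, 179, 171, 149, 141, 136, 113, 118, 164]
163 x-110..5/5: [135, 134, 116, 116, 117, 108, 85, 89, 73, 82, 75, 80, 87, 90, 89, 90, 94, 90, 91, 86, 90, 97, 113, 128]
171 x-110..5/5: [109, 110, 112, 113, 102, 102, 102, 102, 102, 103, 101, 102, 102, 104, 97, 103, 99, 99, 101, 104, 101, 100, 123, 124]
179 x-110..5/5: [100, 99, 101, 99, 104, 103, 102, 104, 101, 103, 102, 102, 101, 101, 100, 101, 97, 99, 100, 103, 101, 103, 109, 122]
```

{"op": "move_arm", "data": {"series": [8.5,-1,-0.3,0.5,0,0,0,8.5,-1,0,0,0,0,0,8.5,-0.6,0,0,0,0,0,8.5,0,0,0,0,0,0]}}

```text
time: 35.58
tool_pos: [0.5261, -0.2668, 0.017]
tcp_rot: [0.102, 3.138, 0.001]
wrist_force: [2.2, 0.3, 2.9]
width: 0.996
grip_force: 1.3
```

```bash
python3 sqgo.py -88 78 10
```

```text
shift [0.24 0.23 0.7 ] turn [0.  0.1 0.1] | sq pos [-85.6  75.7  17. ] F sq [2.2 0.4 2.9] w 0.996 35.575
```

{"op": "move_arm", "data": {"series": [8.5,0,0,-0.8,0,0,0,8.5,1.5,0,0,0,0,0,8.5,1,0.2,0,0,0,0,8.5,0,0,0,0,0,0]}}

```text
time: 36.08
tool_pos: [0.497, -0.2618, 0.0231]
tcp_rot: [-0.104, -3.137, -0.005]
wrist_force: [0.1, -0.0, 0.3]
width: 0.994
grip_force: 0.0
```

```bash
python3 sqgo.py -105 78 3
```

```text
shift [-0.99 -0.08  2.01] turn [ 0.2 -0.2 -0. ] | sq pos [-114.9   78.7   23.1] F sq [ 0.1 -0.   0.3] w 0.994 36.075
```

{"op": "move_arm", "data": {"series": [8.5,0,0,1,0,0,0,8.5,0,0,1,0,0,0,8.5,-0.8,0,0,0,0,0,8.5,0,0,0,0,0,0,8.5,0,0,0,0,0,0]}}

```text
time: 36.7
tool_pos: [0.5076, -0.2631, 0.0039]
tcp_rot: [-0.103, -3.139, -0.003]
wrist_force: [-0.7, 0.2, -0.4]
width: 0.993
grip_force: 0.0
```

```bash
python3 sqgo.py -88 78 3;
```

```text
shift [-1.63 -0.01  0.08] turn [ 0.1 -0.   0. ] | sq pos [-104.3   78.1    3.9] F sq [-0.7  0.1 -0.4] w 0.993 36.7
```

{"op": "move_arm", "data": {"series": [8.5,-0.4,0,0,0,0,0,8.5,-0.4,0,0,0,0,0,8.5,-0.4,0,0,0,0,0,8.5,0,0,0,0,0,0]}}

```text
time: 37.2
tool_pos: [0.5189, -0.2638, 0.0037]
tcp_rot: [-0.103, -3.138, -0.004]
wrist_force: [-1.7, 0.8, 1.5]
width: 1.001
grip_force: 1.0
```

{"op": "move_arm", "data": {"series": [8.5,-0.2,0,0,0,0,0,8.5,0,0,0,0,0,0,8.5,0,0,0,0,0,0]}}

```text
time: 37.58
tool_pos: [0.5196, -0.2638, 0.0036]
tcp_rot: [-0.103, -3.136, -0.005]
wrist_force: [-5.7, 0.2, 4.9]
width: 0.995
grip_force: 2.7
```

```bash
python3 sqgo.py -88 78 3;
```

```text
shift [-0.42 -0.03  0.06] turn [ 0.2 -0.2  0. ] | sq pos [-92.2  78.3   3.6] F sq [-5.7 -0.2  4.9] w 0.995 37.575
```

{"op": "move_arm", "data": {"series": [8.5,-0.3,0,0,0,0,0,8.5,0,0,0,0,0,0,8.5,0,0,0,0,0,0]}}

```text
time: 37.95
tool_pos: [0.5229, -0.264, 0.0035]
tcp_rot: [-0.103, -3.137, -0.004]
wrist_force: [-5.0, 0.1, 3.7]
width: 0.991
grip_force: 2.7
```

```bash
python3 sqgo.py -88 78 3; python3 - <<'E'
import re
s=open("seg.py").read()
s=s[:s.index("for y")]+'''
for y in list(range(140,156,5))+[10,15,20,60,70,80,90,100,110,120,130]:
    r=g[y+10].astype(int); print(y,"near",r[10:50:2].tolist(),"far",r[90:116:2].tolist())
for x in (-65,-20,-15): print("along y at x",x,g[::2,x+110].tolist())
'''
open("seg2.py","w").write(s)
E
python3 seg2.py
```

```text
shift [-0.1  -0.03  0.05] turn [ 0.2 -0.2  0. ] | sq pos [-89.   78.3   3.5] F sq [-5.  -0.3  3.7] w 0.991 37.95
140 near [60, 19, 0, 10, 20, 16, 15, 16, 18, 20, 12, 19, 39, 83, 123, 152, 157, 164, 164, 163] far [160, 161, 161, 161, 161, 162, 164, 160, 151, 135, 124, 143, 166]
145 near [79, 48, 26, 32, 37, 37, 42, 44, 43, 40, 29, 39, 67, 115, 154, 169, 162, 160, 160, 161] far [160, 161, 162, 161, 161, 160, 161, 159, 154, 138, 132, 153, 174]
150 near [100, 93, 89, 92, 95, 95, 96, 96, 94, 92, 92, 96, 102, 132, 162, 166, 160, 160, 160, 159] far [161, 161, 163, 163, 161, 161, 163, 160, 152, 132, 128, 157, 175]
155 near [100, 102, 102, 101, 101, 102, 101, 100, 100, 99, 98, 97, 101, 132, 163, 165, 159, 159, 160, 162] far [169, 166, 157, 152, 155, 156, 154, 146, 136, 129, 135, 153, 164]
10 near [16, 22, 24, 22, 25, 28, 27, 25, 24, 25, 27, 29, 30, 35, 36, 28, 24, 28, 33, 35] far [45, 45, 40, 39, 44, 44, 42, 40, 39, 36, 34, 32, 34]
15 near [20, 21, 19, 15, 19, 22, 20, 20, 23, 25, 26, 28, 30, 28, 27, 30, 31, 29, 25, 23] far [40, 38, 36, 35, 37, 44, 53, 67, 77, 81, 77, 73, 55]
20 near [20, 20, 
[... 2090 characters left out ...]
 162, 161, 161, 162, 163, 163, 162, 162, 163, 165, 170, 146, 116, 122, 148, 159, 163, 160, 158, 158, 159, 162, 162, 160, 161, 161, 161, 161, 160, 160, 161, 161, 159, 160, 161, 162, 164, 169, 138, 93, 80, 93, 97, 99, 100, 99, 98, 99, 101]
along y at x -15 [40, 39, 36, 32, 31, 38, 44, 42, 39, 38, 39, 41, 37, 42, 82, 116, 119, 97, 69, 44, 38, 32, 29, 27, 28, 27, 35, 47, 85, 123, 146, 143, 150, 156, 161, 163, 161, 159, 159, 160, 160, 160, 160, 162, 164, 162, 161, 161, 161, 161, 160, 160, 161, 162, 161, 164, 171, 147, 106, 113, 146, 159, 161, 162, 161, 160, 159, 158, 159, 160, 161, 161, 161, 161, 161, 161, 160, 160, 163, 164, 163, 164, 157, 147, 117, 85, 80, 98, 102, 102, 103, 104, 104, 104, 104]
```

{"op": "move_arm", "data": {"series": [8.5,-0.2,0,0,0,0,0,8.5,0,0,0,0,0,0,8.5,0,0,0,0,0,0]}}

```text
time: 38.38
tool_pos: [0.5242, -0.264, 0.0035]
tcp_rot: [-0.104, -3.135, -0.005]
wrist_force: [-7.4, -0.4, 5.2]
width: 0.994
grip_force: 3.7
```

```bash
python3 sqgo.py -88 78 3
```

```text
shift [ 0.04 -0.03  0.05] turn [ 0.2 -0.3  0. ] | sq pos [-87.6  78.3   3.5] F sq [-7.4 -0.8  5.2] w 0.994 38.375
```

{"op": "move_arm", "data": {"series": [8.5,-0.3,0,0,0,0,0,8.5,0,0,0,0,0,0,8.5,0,0,0,0,0,0]}}

```text
time: 38.75
tool_pos: [0.5243, -0.264, 0.0035]
tcp_rot: [-0.104, -3.13, -0.006]
wrist_force: [-16.0, -0.1, 13.9]
width: 0.994
grip_force: 8.1
```

```bash
python3 sqgo.py -88 78 3
```

```text
shift [ 0.05 -0.03  0.05] turn [ 0.2 -0.6 -0. ] | sq pos [-87.5  78.3   3.5] F sq [-16.   -1.2  13.9] w 0.994 38.75
```

{"op": "move_arm", "data": {"series": [8.5,0.5,0,0,0,0,0,8.5,1.5,0,0,0,0,0,0,0.5,0,-1.5,0,0,0,0,0,0,0,0,0,0,0,0,0,0,0,0,0]}}

```text
time: 39.38
tool_pos: [0.5049, -0.2632, 0.0195]
tcp_rot: [0.103, 3.139, 0.002]
wrist_force: [0.0, -0.6, -0.1]
width: 0.367
grip_force: 0.0
```

{"op": "move_arm", "data": {"series": [0,0,0,0,0,0,0,0,0,0,0,0,0,0]}}

```text
time: 39.62
tool_pos: [0.5041, -0.2627, 0.0185]
tcp_rot: [-0.103, -3.139, -0.004]
wrist_force: [-0.3, -0.1, -0.1]
width: 0.004
grip_force: 0.0
```

```bash
python3 sqgo.py -96 78 11
```

```text
shift [-1.17 -0.03  0.75] turn [ 0.1 -0.1  0. ] | sq pos [-107.7   78.3   18.5] F sq [-0.3 -0.1 -0.1] w 0.004 39.625
```

{"op": "move_arm", "data": {"series": [0,0,0,0.7,0,0,0,0,-0.6,0,0,0,0,0,0,-0.6,0,0,0,0,0,0,-0.3,0,0,0,0,0,0,0,0,0,0,0,0]}}

```text
time: 40.25
tool_pos: [0.5195, -0.2639, 0.0118]
tcp_rot: [-0.103, -3.139, -0.003]
wrist_force: [0.2, 0.3, 0.3]
width: -0.005
grip_force: 0.0
```

{"op": "move_arm", "data": {"series": [0,-0.3,0,0,0,0,0,0,-0.2,0,0,0,0,0,0,0,0,0,0,0,0]}}

```text
time: 40.62
tool_pos: [0.5241, -0.2642, 0.0117]
tcp_rot: [-0.103, -3.139, -0.003]
wrist_force: [-1.2, -0.3, 0.8]
width: 0.001
grip_force: 0.8
```

```bash
python3 sqgo.py -88 78 11
```

```text
shift [ 0.03 -0.01  0.07] turn [ 0.1 -0.1  0. ] | sq pos [-87.7  78.1  11.7] F sq [-1.2 -0.4  0.8] w 0.001 40.625
```

{"op": "move_arm", "data": {"series": [0,-0.2,0,0,0,0,0,0,0,0,0,0,0,0,0,0,0,0,0,0,0]}}

```text
time: 41.0
tool_pos: [0.5248, -0.2642, 0.0117]
tcp_rot: [-0.103, -3.136, -0.004]
wrist_force: [-5.1, -0.6, 4.0]
width: 0.0
grip_force: 3.0
```

```bash
python3 sqgo.py -88 78 11
```

```text
shift [ 0.1  -0.02  0.07] turn [ 0.1 -0.2  0. ] | sq pos [-87.   78.2  11.7] F sq [-5.1 -1.   4. ] w 0.0 41.0
```

{"op": "move_arm", "data": {"series": [0,1,0,0,0,0,0,0,2,0,0,0,0,0,0,0,0,-5,0,0,0,0,0,3,-4,0,0,0,0,0,0,0,0,0,0]}}

```text
time: 41.62
tool_pos: [0.5012, -0.2327, 0.1059]
tcp_rot: [0.101, 3.133, -0.001]
wrist_force: [0.0, -0.2, -0.2]
width: 0.001
grip_force: 0.0
```

```bash
python3 sqgo.py -39 190 10
```

```text
shift [-7.31  8.18  9.64] turn [-0.   0.4  0.1] | sq pos [-112.7  108.1  105.9] F sq [ 0.1 -0.2 -0.2] w 0.001 41.625
```

{"op": "move_arm", "data": {"series": [0,-3.6,4.1,0,0,0,0,0,-3.6,4.1,0,0,0,0,0,0,0,4,0,0,0,0,0,0,3,0,0,0,0,0,0,0,0,0,0]}}

```text
time: 42.25
tool_pos: [0.5718, -0.1541, 0.0277]
tcp_rot: [-0.102, -3.131, -0.007]
wrist_force: [0.2, -0.7, 0.1]
width: 0.002
grip_force: 0.0
```

```bash
python3 sqgo.py -39 190 10
```

```text
shift [-0.86 -0.12  1.76] turn [ 0.2 -0.5  0. ] | sq pos [-47.4 191.1  27.7] F sq [ 0.2 -0.7  0.1] w 0.002 42.25
```

{"op": "move_arm", "data": {"series": [0,-0.5,0,1.6,0,0,0,0,0,0,0,0,0,0,0,0,-0.7,0,0,0,0,0,0,-0.6,0,0,0,0,0,0,0,0,0,0,0]}}

```text
time: 42.88
tool_pos: [0.5799, -0.1695, 0.0166]
tcp_rot: [0.105, 3.14, 0.003]
wrist_force: [-0.8, -0.8, 0.7]
width: -0.004
grip_force: 0.0
```

```bash
python3 sqgo.py -39 170.5 10
```

```text
shift [ 0.07 -0.58  0.66] turn [ 0.1  0.  -0. ] | sq pos [-38.3 176.3  16.6] F sq [-0.8 -0.8  0.7] w -0.004 42.875
```

{"op": "move_arm", "data": {"series": [0,0,0,0.6,0,0,0,0,0,-0.3,0,0,0,0,0,0,-0.3,0,0,0,0,0,0,0,0,0,0,0]}}

```text
time: 43.38
tool_pos: [0.5789, -0.1746, 0.0097]
tcp_rot: [-0.103, -3.139, -0.004]
wrist_force: [0.2, 0.8, -0.2]
width: 0.005
grip_force: 0.1
```

{"op": "move_arm", "data": {"series": [0,0,-0.2,0,0,0,0,0,0,0,0,0,0,0,0,0,0,0,0,0,0]}}

```text
time: 43.75
tool_pos: [0.5788, -0.1763, 0.0098]
tcp_rot: [-0.103, -3.139, -0.004]
wrist_force: [-0.8, 2.3, -0.5]
width: -0.001
grip_force: 1.2
```

```bash
python3 sqgo.py -39 170.5 10
```

```text
shift [ 0.01  0.1  -0.02] turn [ 0.1 -0.1  0. ] | sq pos [-38.9 169.5   9.8] F sq [-0.9  2.2 -0.5] w -0.001 43.75
```

{"op": "move_arm", "data": {"series": [0,0,-0.2,0,0,0,0,0,0,0,0,0,0,0,0,0,0,0,0,0,0]}}

```text
time: 44.12
tool_pos: [0.5785, -0.1766, 0.0097]
tcp_rot: [-0.104, -3.138, -0.008]
wrist_force: [-0.1, 8.7, 0.7]
width: -0.001
grip_force: 4.3
```

```bash
python3 sqgo.py -39 170.5 10
```

```text
shift [-0.03  0.14 -0.03] turn [ 0.3 -0.1 -0. ] | sq pos [-39.3 169.1   9.7] F sq [-0.7  8.7  0.7] w -0.001 44.125
```

{"op": "move_arm", "data": {"series": [0,0,1.5,0,0,0,0,0,0,2,0,0,0,0,0,0,0,-6,0,0,0,0,0,0,-6,0,0,0,0,0,0,-6,0,0,0]}}

```text
time: 44.75
tool_pos: [0.5811, -0.143, 0.1916]
tcp_rot: [-0.102, -3.139, -0.003]
wrist_force: [1.0, -0.0, -0.1]
width: 0.002
grip_force: 0.0
```

{"op": "move_arm", "data": {"series": [0,2,5.5,0,0,0,0,0,2,5.5,0,0,0,0,0,2,5.5,0,0,0,0,0,2,5.5,0,0,0,0,0,2,5.5,0,0,0,0]}}

```text
time: 45.38
tool_pos: [0.4985, 0.1392, 0.1909]
tcp_rot: [0.103, 3.14, 0.004]
wrist_force: [0.3, 0.3, -0.0]
width: 0.003
grip_force: 0.0
```

```bash
cat > seg3.py <<'E'
from h import *
q=np.load("fit.npz")["sq"]; im=read_camera("top"); c,s=np.cos(q[2]),np.sin(q[2]); M=4
X,Y=np.meshgrid(np.arange(-110,40,1/M),np.arange(-30,200,1/M))
def rect(z):
    P=np.stack([X.ravel(),Y.ravel()],1)/1000
    uv=proj("top",np.c_[q[0]+c*P[:,0]-s*P[:,1],q[1]+s*P[:,0]+c*P[:,1],np.full(len(P),z)]).astype(np.float32)
    return cv2.remap(im.min(2),uv[:,0].reshape(X.shape),uv[:,1].reshape(X.shape),cv2.INTER_LINEAR)
g=rect(.022); m=(g>130).astype(np.uint8); m[:, (110-6)*M:]=0
n,l,st,ce=cv2.connectedComponentsWithStats(m)
for i in range(1,n):
    if st[i,4]>300*M*M: print("comp bbox mm x",st[i,0]/M-110,(st[i,0]+st[i,2])/M-110,"y",st[i,1]/M-30,(st[i,1]+st[i,3])/M-30)
row=lambda y:g[int((y+30)*M)].astype(float)
for y in range(5,160,10):
    r=row(y); near=np.argmax(r[15*M:]>130)/M-95; far=np.argmin(r[90*M:117*M])/M-20; print(y,"near",near,"gap min at",far,r[90*M:117*M].min())
for x in(-70,-60,-20,-12): 
    r=g[:,int((x+110)*M)].astype(float); print("x",x,"start",np.argmax(r[20*M:]>130)/M-10,"end",160+30-(np.argmax(r[::-1][10*M:]>130)/M)-0,"seams",[(round(a+np.argmin(r[(a+30)*M:(a+50)*M])/M,1),r[(a+30)*M:(a+50)*M].min()) for a in(44,96)])
h=rect(.01); r=h[:,int((9+110)*M)]; print("bar x edges at z10:",[ (y,[ (np.flatnonzero(h[int((y+30)*M),100*M:148*M]>140)[[0,-1]]/M-10).tolist()]) for y in(180,190)])
print("arm outer..",[ (x,(np.flatnonzero(h[:30*M+8*M,int((x+110)*M)]>140)[[0,-1]]/M-30).tolist()) for x in(-60,-40)])
E
python3 seg3.py; python3 go.py 0 0 0 0|tail -c 150
```

```text
comp bbox mm x -110.0 -6.0 y -30.0 158.25
5 near -74.25 gap min at -0.25 114.0
15 near -74.5 gap min at -0.75 130.0
25 near -74.75 gap min at -20.0 140.0
35 near -75.0 gap min at -20.0 144.0
45 near -76.0 gap min at 1.5 151.0
55 near -71.5 gap min at -10.0 134.0
65 near -74.0 gap min at 0.25 140.0
75 near -73.25 gap min at -1.25 152.0
85 near -74.0 gap min at -12.0 156.0
95 near -74.25 gap min at 6.5 89.0
105 near -74.75 gap min at -20.0 142.0
115 near -75.75 gap min at 1.5 131.0
125 near -74.0 gap min at 1.0 136.0
135 near -72.75 gap min at 0.5 146.0
145 near -73.25 gap min at -0.5 152.0
155 near -73.75 gap min at -10.0 132.0
x -70 start -10.0 end 157.0 seams [(np.float64(54.2), np.float64(132.0)), (np.float64(111.8), np.float64(158.0))]
x -60 start 2.25 end 157.5 seams [(np.float64(54.5), np.float64(150.0)), (np.float64(105.0), np.float64(133.0))]
x -20 start -10.0 end 156.25 seams [(np.float64(52.2), np.float64(140.0)), (np.float64(106.5), np.float64(130.0))]
x -12 start -10.0 end 155.5 seams [(np.float64(52.5), np.float64(129.0)), (np.float64(106.5), np.float64(147.0))]
  19.08] turn deg [ 0.2 -0.4 86.4] | t 45.425 pos [0.4963 0.1453 0.1909] F [-2.8  4.4 -0.4] w -0.001 grip 0.0 q [ 0.23  0.    1.99  0.01  1.15 -1.28]Traceback (most recent call last):
  File "seg3.py", line 17, in <module>
    h=rect(.01); r=h[:,int((9+110)*M)]; print("bar x edges at z10:",[ (y,[ (np.flatnonzero(h[int((y+30)*M),100*M:148*M]>140)[[0,-1]]/M-10).tolist()]) for y in(180,190)])
                                                                            ~~~~~~~~~~~~~~~~~~~~~~~~~~~~~~~~~~~~~~~~~~~~~~~~^^^^^^^^
IndexError: index 0 is out of bounds for axis 0 with size 0
```

```bash
python3 - <<'E'
from h import *
a=cv2.imread("pics/side0.png")[:,:,::-1].astype(int); b=read_camera("side").astype(int); t0=cv2.imread("pics/top0.png")[:,:,::-1].astype(int); t1=read_camera("top").astype(int)
d=lambda p,q,x,y,w,h:round(float(np.abs(p-q)[y:y+h,x:x+w].mean()),1)
print("side conical",d(a,b,300,190,20,30),"vol",d(a,b,348,165,24,55),"bottle",d(a,b,370,190,32,75),"beaker",d(a,b,250,248,20,25))
print("top conical",d(t0,t1,302,205,18,20),"vol",d(t0,t1,298,150,26,26),"bottle",d(t0,t1,368,125,34,36),"beaker",d(t0,t1,390,248,18,18))
s=read_state(); print(s["wrist_force"].round(1),s["tool_pos"].round(4),s["time"])
E
```

```text
side conical 2.6 vol 2.7 bottle 3.2 beaker 2.5
top conical 74.8 vol 2.6 bottle 3.0 beaker 2.7
[ 0.4 -0.4 -0.9] [0.4983 0.1399 0.1908] 45.525
```

```bash
python3 -c "
from workcell import *
print(finish_job())"
```

```text
the job is handed in; nothing more can be done
None
```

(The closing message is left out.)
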